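# Close down a level check: zero the fine trim, output off, sensor into its foam case

### The job

The level check is finished, so close the bench down. First turn the pointed fine-trim knob on top of the signal source back until its nose is on the long centre mark, without shifting the range ring that it sits in, and then flip the output lever to off, towards the front of the box. After that press the power sensor fully home in its own foam cutout in the open case, shut the lid right down, and leave the adapter in the foam, the spanner and the black finned load where they are.

Things in the scene. Friction and masses are not known exactly. Their poses are not given: they have to be found in the camera images.
- console: signal source: fixed cream desk box, 150 x 240 x 75 mm (x, y, z), controls on its level grey top panel 75 mm above the bench. Origin under its centre on the bench; +x away from its front (which faces the robot), +y to its left, z up. The concentric knobs' axis is at x -15 mm, y -50 mm; the output lever's pivot at x -15 mm, y +70 mm
- knob_axis (a point): point on the axis of the concentric controls, 36 mm above the panel, at the height to grip the inner knob; axes as the box. Inner fine-trim knob: a disc 41 mm across, 14 to 18 mm above the panel, and on it a bare metal bar grip 46 mm long, 15 mm wide, 18 to 47 mm above the panel, with a pointed nose reaching 30 mm from the axis. Keep the fingertips above the ring below it
- fine_knob (a joint): angle of the inner fine-trim knob in rad, clockwise positive seen from above. At 0 its nose points along the box's +x, at the long black mark on the panel (38 to 55 mm from the axis); its bar lies along the nose. Turns -2.4 to 2.4 against 0.03 N m of friction and stays where left. It starts 0.8 to 2.0 clockwise of the mark
- range_ring (a joint): angle of the outer range ring in rad, clockwise positive from above, 0 with its white line along the box's +x. Black fluted disc 72 mm across, from the panel to 14 mm above it, round the foot of the inner knob. To be left as it is: it turns against only 0.05 N m, so a finger that rubs on it drags it
- ring_mark (a point): outer end of the white line on top of the range ring, 34 mm from the axis, 14 mm above the panel
- switch_pivot (a point): pivot of the output lever, 4 mm above the panel; axes as the box. Steel bat lever 52 mm long, 9 to 15 mm thick, that swings in the box's x-z plane
- output_switch (a joint): angle of the output lever in rad: 0.8 is on, leaning 0.4 rad from upright towards the box's +x (the back); 0 is off, leaning 0.4 rad towards its -x (the front). It stays where it is left; about 1.5 N at the tip moves it
- sensor_mid (a point): middle of the power sensor's body, half-way up. Loose grey metal box 96 mm long (x), 44 wide (y), 40 high (z), bottom edges rounded by 8 mm, with a steel connector nut 21 mm across at its +x end, reaching 74 mm from the middle; 0.2 to 0.45 kg. It starts flat on the bench in front of the signal source
- sensor: the same sensor, at the centre of its underside, 20 mm lower; same axes. Its cutout is snug: springy foam edges leave 41 mm between the long sides, so the sensor rests about 10 mm high until it is pressed down (about 12 N, up to 18)
- pocket (a point): centre of the cutout for the sensor's body on the foam's top face, 46 mm above the bench; axes as the case: +x to its hinge, z up. 100 mm along y, 48 along x, 20 deep, with a 27 mm wide, 33 mm long channel at its +y end for the nut: the sensor's x must point along +y. Finger notches, 40 mm along y, 26 along x, 20 deep, at mid-length of both sides. Home, the sensor's middle is at this point
- case_hinge (a point): middle of the lid's hinge line, 50 mm above the bench (the case's rim), on the case's +x side; axes as the case. The case is fixed, dark plastic, 160 mm (x) by 240 mm (y). Shut, the lid's flat outer face is level, 38 mm above this line, and its free edge lies 160 mm from it towards -x, over the foam; it swings up about the y axis to stand beyond the hinge
- case_lid (a joint): angle of the case's lid in rad: 0 shut, 1.57 upright, stop at 1.75. A stiff hinge keeps it where it is left; 3 to 4 N on its outer face near the free edge moves it.
- adapter_mid (a point): middle of a connector adapter 66 mm long and 22 mm in diameter that lies in another cutout of the same foam, between the sensor's cutout and the hinge. Bystander: leave it
- spanner: open spanner 150 mm long lying between the signal source and the case. Bystander; origin at its middle, underside
- load: black finned load, standing cylinder 44 mm in diameter and 86 mm high near the front right of the signal source. Bystander; origin under its centre

How it is judged:
By the outcome, as a careful person would: the job done as asked, in the order asked, and still so for the second after the job is handed in, with the robot touching nothing.
It also fails if it takes over 72 s, if anything falls off the work surface, if the arm or the gripper's body presses on something with over 40 N, if the wrist force passes 120 N, or if a joint passes its speed limit or range.

### The arm

A 6-joint arm with a two-finger parallel gripper is mounted at the origin on the work surface. World frame = base frame: x ahead of the robot, y to its left, z up, the work surface at z = 0. Lengths are in m, angles in rad, forces in N, time in s.
With the tool pointing down it reaches from about 0.225 to 0.875 m from the base axis. Payload 3.4 kg.
Tool frame: the origin (TCP) lies between the finger pads; the fingertips stand 14 mm ahead of it and the grasp point (between the pads) lies 5 mm behind it (arm.tip_reach is the distance from the TCP to the fingertips, in m); z points along the fingers, x is the direction in which the jaws open and shut, and the axes are right-handed (so a half turn about z gives the same grasp; the last joint's range is limited). The gripper opens to 85 mm and grips with 20 to 120 N. Pads are 22 mm wide; open, the fingers measure 114 mm over their backs; the gripper's body (76 mm by 85 mm) begins 54 mm behind the grasp point. The pads swing forward as they close: fully open they stand 13 mm farther back than shut.
Start: joints at [-1.465, 0.276, 1.505, -0, 1.361, -0.121], TCP at [0.129, -0.56, 0.245] pointing down, gripper open.
Joint ranges: [-2.89, 2.89], [-0.75, 2.08], [0.22, 2.7], [-1.18, 4.32], [0.11, 2.71], [-2.7, 2.7]. Speed limits (rad/s): [2.57, 2.57, 3.14, 3.14, 3.14, 3.14].

### API

Orientations are given as a 3x3 rotation matrix whose columns are the frame's x, y, z axes.
In Python, from cell import sense, eyes, job, arm gives the robot as it stands. The module is installed in compiled form; this text tells all that it offers.
- The arm moves only by the shell command python3 -m inch 'ROWS' [FORCE]. ROWS is JSON, a list of rows, each an object of numbers: "dx", "dy", "dz": the shift along the tool's x, y, z in mm; "ax", "ay", "az": the turn, a rotation vector about the tool's x, y, z in rad; "gripper": the opening, from -1 (shut) to 1 (fully open). In form: [{"dx": .., "dy": .., "dz": .., "ax": .., "ay": .., "az": .., "gripper": ..}, ...]. A call has 1 to 12 rows; each row shifts and turns the commanded pose from where the row before left it, along the tool's axes as they then stand; what a row does not reach is not made up. A row lasts 1/12 s, in which the tool goes at most 41.7 mm and 7.16 degrees, less where a joint would pass 70% of its speed; a pose out of reach is approached as far as the arm can. A call is refused whole if a number of a shift passes 41.7 or a number of a turn 0.125, either way. A call with a gripper value outside its range is refused whole. The fingers move at their own pace and stop on an object; FORCE is the grip in N (left out, the last holds). Time passes only in rows, so rows that do not move let the fingers close. It gives the time, the measured TCP pose, the force and the opening at its end, in the units of the state.
- sense(): the state, without advancing time (a new reading comes with each control period).
- eyes.grab_frame(name): name is "side" or "top" or "wrist"; returns a dict with "color" (400x640x3 uint8, red, green, blue), "K" (3x3 intrinsics, pixels), "T" (4x4, takes a point from camera to world coordinates). Camera axes: x right, y down, z forward; pixel columns grow to the right and rows downward; lengths in m; the calibration is good to about 2 mm. The wrist camera is an equidistant fisheye: a pixel r from the principal point sees the ray r / f radians off the axis. A picture is of the moment at which its call begins. There is no depth.
- job.sign_off(): hands the job in, once; it reports no verdict.
The state is a dict: "time": time; "joint_pos": joint angles; "qd": joint speeds; "joint_torque": joint torques, N m; "ee_pos": TCP position; "tcp_rot": TCP orientation; "ft_force": force on the tool from outside, world axes, zero at the start; "wrist_torque": the same for the moment, N m; "grip_width": finger opening in m.
Only numpy, scipy, OpenCV 4.12 (cv2) and the standard library are available. Lean on these libraries where they do the work, as an engineer would, in place of code of your own. Each camera call takes 0.05 s, during which the arm holds its last target.

## Working session

There is one attempt and no reset: what is moved stays moved. The work goes in short steps, Python scripts to look and compute and a shell command to move; the robot and the scene stay as the last step left them, time stands still between calls to the robot, and variables do not carry over. Pictures are saved under pics/ and viewed, and the job is handed in when it is done.

```bash
mkdir -p pics; ls
python3 - <<'E'
from cell import sense, eyes, job, arm
import cv2,numpy as np
s=sense();print(s)
for n in ("side","top","wrist"):
    f=eyes.grab_frame(n);cv2.imwrite(f"pics/a_{n}.png",f["color"][:,:,::-1]);print(n,f["K"].round(1).tolist(),f["T"].round(3).tolist())
E
```

```text
pics
{'time': 0.0, 'joint_pos': array([-1.46500366e+00,  2.76583209e-01,  1.50618233e+00, -2.19050324e-05,
        1.36065443e+00, -1.20975781e-01]), 'qd': array([-0.00034   ,  0.00081132,  0.00063121,  0.00046847,  0.00114593,
       -0.00161042]), 'joint_torque': array([ 1.05314706e-03, -4.16774333e+01, -2.45803142e+01, -3.35227833e-04,
        1.05753084e-02, -5.31011480e-06]), 'ee_pos': array([ 0.12922347, -0.55976392,  0.24442679]), 'tcp_rot': array([[ 2.24834162e-01, -9.74397021e-01, -2.14259411e-04],
       [-9.74395351e-01, -2.24834176e-01,  1.81483574e-03],
       [-1.81654338e-03, -1.99263698e-04, -9.99998330e-01]]), 'ft_force': array([-0.93722478, -0.4447029 , -0.41992851]), 'wrist_torque': array([-0.00850802,  0.03515337,  0.03164015]), 'grip_width': 0.08535702594756489}
side [[383.9, 0.0, 318.2], [0.0, 383.9, 198.5], [0.0, 0.0, 1.0]] [[-0.861, -0.28, 0.425, 0.195], [-0.509, 0.466, -0.724, 0.604], [0.005, -0.84, -0.543, 0.526], [0.0, 0.0, 0.0, 1.0]]
top [[399.8, 0.0, 323.4], [0.0, 399.8, 203.1], [0.0, 0.0, 1.0]] [[0.011, -0.987, 0.158, 0.399], [-1.0, -0.012, -0.01, 0.008], [0.012, -0.158, -0.987, 1.094], [0.0, 0.0, 0.0, 1.0]]
wrist [[309.7, 0.0, 321.1], [0.0, 309.7, 198.3], [0.0, 0.0, 1.0]] [[0.224, -0.935, -0.275, 0.198], [-0.975, -0.215, -0.062, -0.546], [-0.002, 0.282, -0.959, 0.374], [0.0, 0.0, 0.0, 1.0]]
```

View pics/a_top.png

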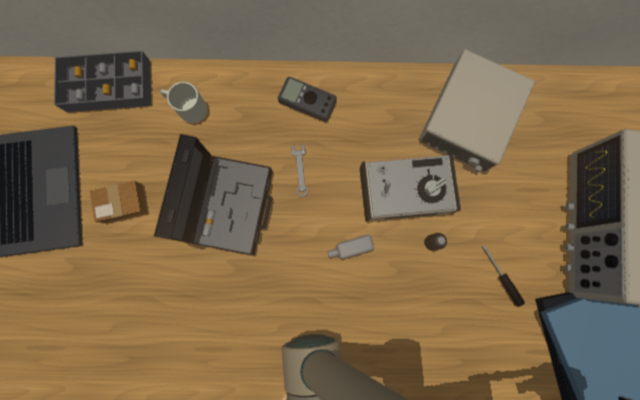

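View pics/a_side.png

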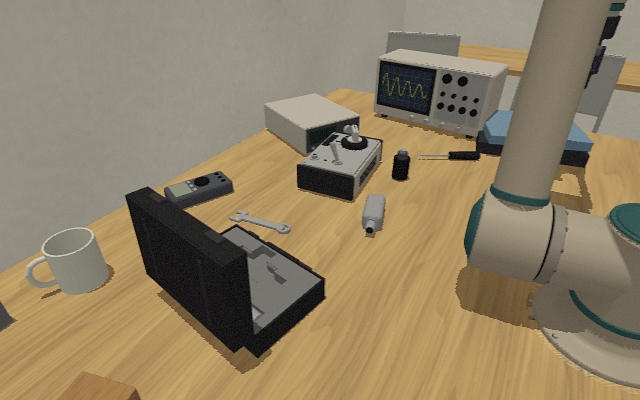

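View pics/a_wrist.png

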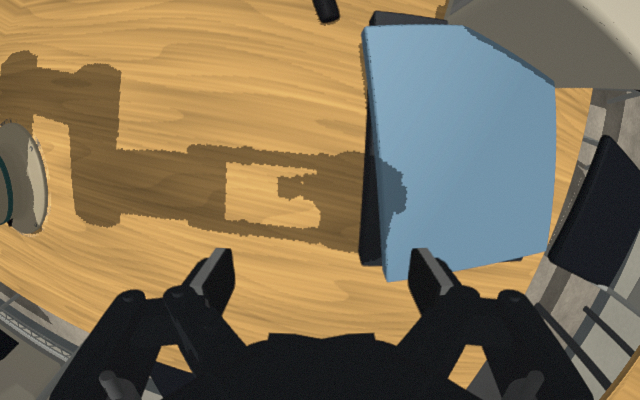

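```bash
cat > h.py <<'E'
from cell import sense, eyes, job, arm
import cv2,numpy as np
def ray(f,u,v,wrist=False):
    K,T=f["K"],f["T"]
    x=(u-K[0,2])/K[0,0];y=(v-K[1,2])/K[1,1]
    if wrist:
        r=np.hypot(x,y); d=np.array([x/r*np.sin(r),y/r*np.sin(r),np.cos(r)]) if r>0 else np.array([0,0,1.])
    else: d=np.array([x,y,1.])
    return T[:3,3],T[:3,:3]@d
def onz(f,u,v,z,wrist=False):
    o,d=ray(f,u,v,wrist); return o+d*(z-o[2])/d[2]
def proj(f,p,wrist=False):
    T,K=f["T"],f["K"];c=T[:3,:3].T@(np.array(p)-T[:3,3])
    if wrist:
        r=np.hypot(c[0],c[1]);t=np.arctan2(r,c[2]);c=np.array([c[0]/r*t,c[1]/r*t,1])
    else: c=c/c[2]
    return (K@c)[:2]
def crop(f,x0,y0,x1,y1,s,name):
    im=cv2.resize(f["color"][y0:y1,x0:x1,::-1],None,fx=s,fy=s,interpolation=cv2.INTER_CUBIC);cv2.imwrite("pics/"+name,im)
E
python3 - <<'E'
from h import *
f=eyes.grab_frame("top");crop(f,350,140,480,260,5,"b1.png");crop(f,150,130,280,260,4,"b2.png")
crop(f,320,225,400,265,8,"b3.png")
E
```

```text
(no output)
```

View pics/b1.png

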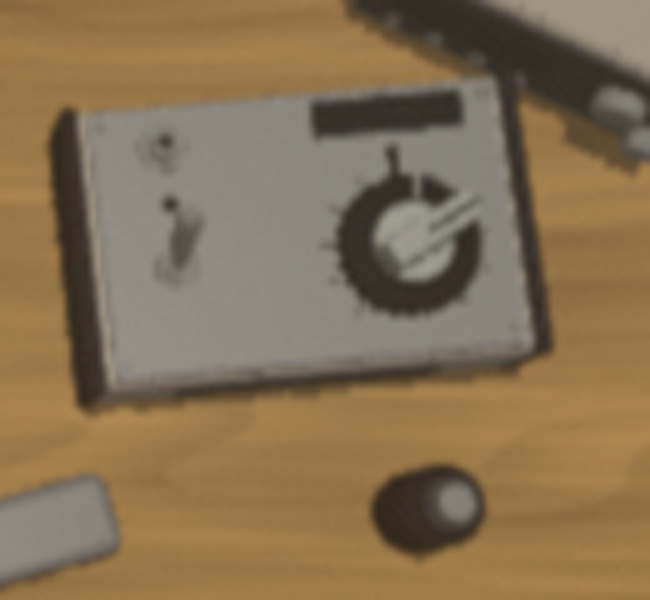

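View pics/b2.png

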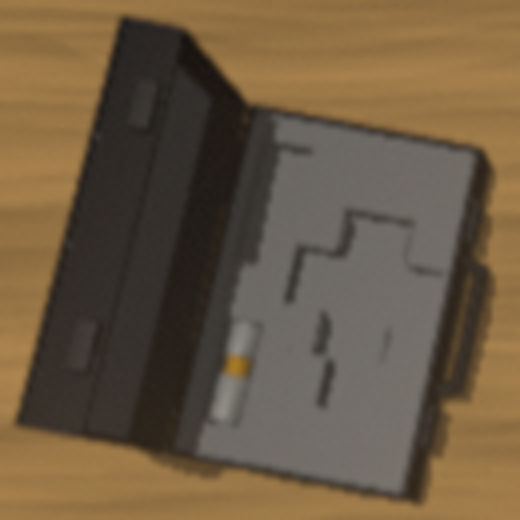

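View pics/b3.png

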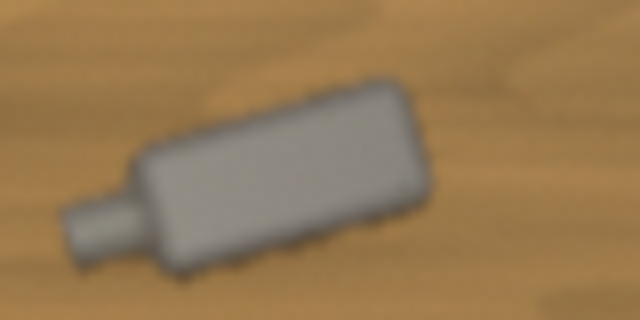

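Run:
```python
from h import *
f=eyes.grab_frame("top")
c=lambda u,v,z:onz(f,350+u/5-.4,140+v/5-.4,z)
for n,u,v in(("TL",78,115),("TR",497,80),("BR",540,347),("BL",105,388)):print(n,c(u,v,.075).round(4))
print("ring ctr",c(411,243,.089).round(4)); print("ringmark",c(418,175,.089)); print("mark ends",c(391,148,.075),c(396,175,.075))
print("knob nose",c(480,200,.122),"tail",c(398,262,.122))
print("switch pivot",c(178,265,.079),"load",c(458,500,.086),c(420,515,0))
d=lambda u,v,z:onz(f,320+u/8-.4,225+v/8-.4,z)
q=np.array([d(*a,.04)[:2] for a in((135,155),(390,80),(430,195),(180,272))]);print("sensor",q.round(4),q.mean(0))
print("nut",d(75,235,.02))
e=lambda u,v,z:onz(f,150+u/4-.4,130+v/4-.4,z)
for n,u,v in(("hinge top",250,105),("tr",485,155),("br",420,495),("bl",195,455)):print(n,e(u,v,.05).round(4))
```

```text
TL [ 0.6713 -0.1109  0.075 ]
TR [ 0.6935 -0.3328  0.075 ]
BR [ 0.5511 -0.3495  0.075 ]
BL [ 0.5269 -0.124   0.075 ]
ring ctr [ 0.6022 -0.2803  0.089 ]
ringmark [ 0.63809606 -0.28510765  0.089     ]
mark ends [ 0.65577539 -0.27543851  0.075     ] [ 0.64127255 -0.27762196  0.075     ]
knob nose [ 0.61786575 -0.30611694  0.122     ] tail [ 0.58582585 -0.26405891  0.122     ]
switch pivot [ 0.59103364 -0.16179834  0.079     ] load [ 0.47072727 -0.3007407   0.086     ] [ 0.46842299 -0.3059156   0.        ]
sensor [[ 0.4593 -0.0381]
 [ 0.485  -0.1222]
 [ 0.4474 -0.1351]
 [ 0.4214 -0.053 ]] [ 0.45326246 -0.08708659]
nut [ 0.43366692 -0.01909224  0.02      ]
hinge top [0.691  0.2981 0.05  ]
tr [0.6586 0.1394 0.05  ]
br [0.4322 0.1742 0.05  ]
bl [0.4563 0.3209 0.05  ]
```

```bash
python3 -c "
from cell import arm;print(arm.tip_reach,[a for a in dir(arm) if a[0]!='_'])"
python3 -m inch '[{"dx":-10,"dy":-28},{"dx":-10,"dy":-28},{"dx":-10,"dy":-28},{"dx":-10,"dy":-28},{"dx":-10,"dy":-28},{"dx":-10,"dy":-28},{"dx":-10,"dy":-28},{"dx":-10,"dy":-28},{"dx":-10,"dy":-28},{"dx":-10,"dy":-28},{"dx":-10,"dy":-28},{"dx":-10,"dy":-28}]' 30
```

```text
0.014 ['MotionError', 'tip_reach']validation failed for argument at $[0]...
```

```bash
python3 -m inch '[{"dx":-10,"dy":-28,"dz":0,"ax":0,"ay":0,"az":0,"gripper":1},{"dx":-13,"dy":-37,"dz":0,"ax":0,"ay":0,"az":0,"gripper":1}]' 30
```

```text
time: 0.42
ee_pos: [0.1861, -0.5245, 0.2448]
tcp_rot: [[0.221, -0.975, -0.001], [-0.975, -0.221, -0.001], [0.0, 0.001, -1.0]]
ft_force: [1.9, -0.8, 0.3]
grip_width: 0.0855
```

```bash
python3 -m inch '[{"dx":-13,"dy":-38,"dz":0,"ax":0,"ay":0,"az":0,"gripper":1},{"dx":-13,"dy":-38,"dz":0,"ax":0,"ay":0,"az":0,"gripper":1},{"dx":-13,"dy":-38,"dz":0,"ax":0,"ay":0,"az":0,"gripper":1},{"dx":-13,"dy":-38,"dz":0,"ax":0,"ay":0,"az":0,"gripper":1},{"dx":-13,"dy":-38,"dz":0,"ax":0,"ay":0,"az":0,"gripper":1},{"dx":-13,"dy":-38,"dz":0,"ax":0,"ay":0,"az":0,"gripper":1},{"dx":-13,"dy":-38,"dz":0,"ax":0,"ay":0,"az":0,"gripper":1},{"dx":-13,"dy":-38,"dz":0,"ax":0,"ay":0,"az":0,"gripper":1},{"dx":-13,"dy":-38,"dz":0,"ax":0,"ay":0,"az":0,"gripper":1},{"dx":-13,"dy":-38,"dz":0,"ax":0,"ay":0,"az":0,"gripper":1},{"dx":-13,"dy":-38,"dz":0,"ax":0,"ay":0,"az":0,"gripper":1},{"dx":0,"dy":0,"dz":0,"ax":0,"ay":0,"az":0,"gripper":1}]' 30
python3 - <<'E'
from h import *
f=eyes.grab_frame("wrist");cv2.imwrite("pics/c_w.png",f["color"][:,:,::-1]);print(sense()["joint_pos"],f["T"].round(3).tolist())
E
```

```text
time: 1.42
ee_pos: [0.5686, -0.2854, 0.2446]
tcp_rot: [[0.231, -0.973, 0.005], [-0.973, -0.231, 0.003], [-0.002, -0.005, -1.0]]
ft_force: [1.4, -0.3, 1.6]
grip_width: 0.0854
[-5.80467405e-01  3.66009190e-01  1.37232302e+00  1.11120056e-03
  1.40337306e+00  7.58275249e-01] [[0.229, -0.935, -0.27, 0.637], [-0.973, -0.221, -0.062, -0.271], [-0.002, 0.277, -0.961, 0.375], [0.0, 0.0, 0.0, 1.0]]
```

View pics/c_w.png

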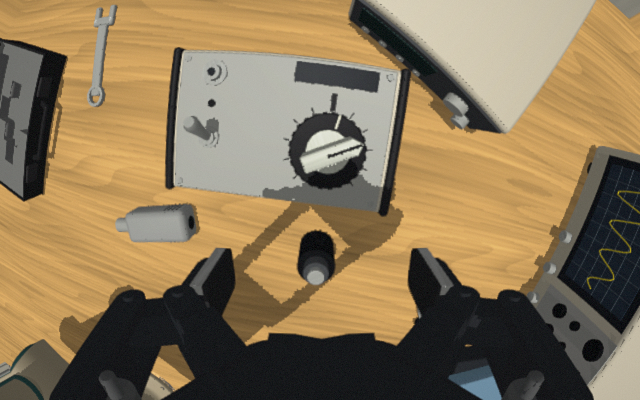

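Run:
```python
from h import *
f=eyes.grab_frame("wrist");crop(f,270,50,430,220,4,"c1.png");crop(f,160,40,320,210,4,"c2.png");crop(f,105,190,215,255,6,"c3.png")
```

```text
(no output)
```

View pics/c1.png

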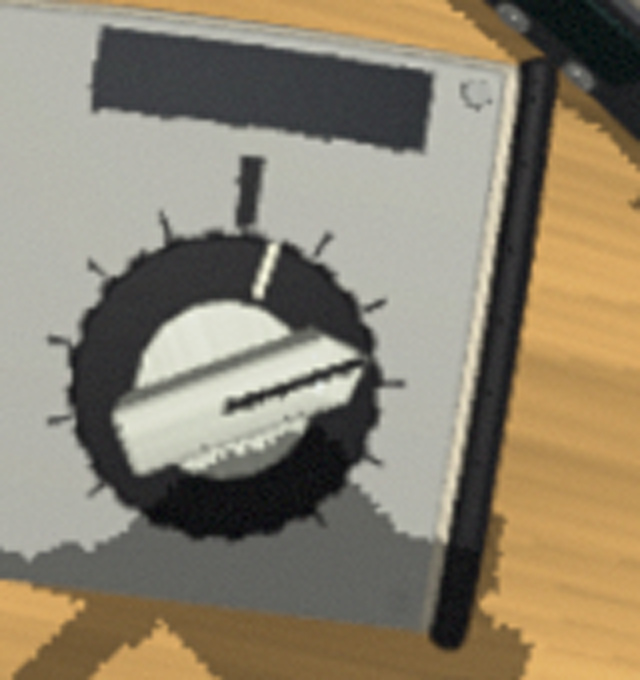

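View pics/c2.png

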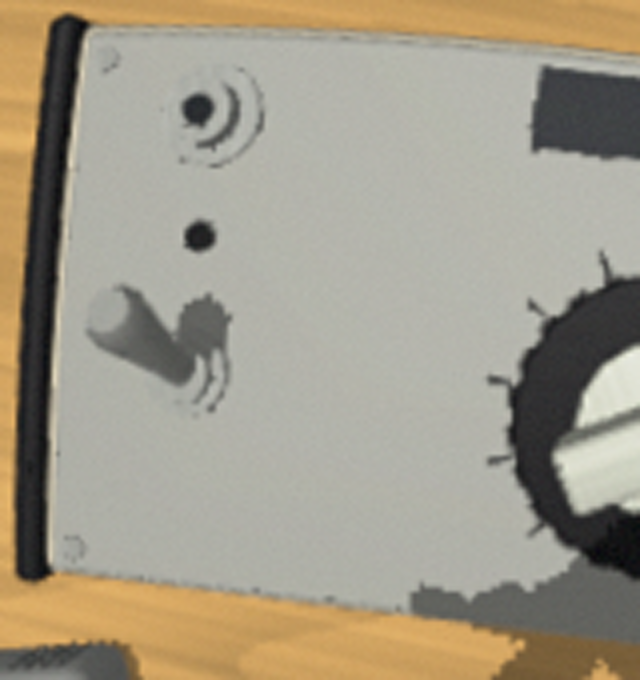

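View pics/c3.png

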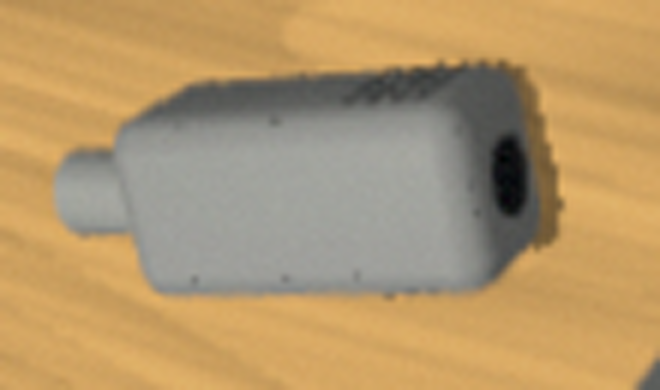

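Run:
```python
from h import *
f=eyes.grab_frame("wrist")
def A(u,v,z):return onz(f,270+u/4-.4,50+v/4-.4,z,True)[:2]
def B(u,v,z):return onz(f,160+u/4-.4,40+v/4-.4,z,True)[:2]
TR,BR,TL,BL=A(520,65,.075),A(435,635,.075),B(80,28,.075),B(50,572,.075)
print(TR,BR,TL,BL,"centre",(TR+BR+TL+BL)/4)
ang=lambda d:np.arctan2(d[1],d[0])
print("yaw x",ang(TR-BR),ang(TL-BL),"yaw y",ang(TL-TR)-np.pi/2,ang(BL-BR)-np.pi/2)
m0,m1=A(252,157,.075),A(246,224,.075);print("mark",m0,m1,ang(m0-m1))
rc=A(227,387,.089);print("ring",rc, "markdir",ang(m0-rc), np.linalg.norm(m0-rc),np.linalg.norm(m1-rc))
l0,l1=A(273,243,.089),A(259,297,.089);print("line",ang(l0-rc),ang(l0-l1))
n,t=A(365,360,.122),A(225,408,.122);print("nose",n,t,ang(n-t),ang(n-rc),np.linalg.norm(n-rc))
e0,e1=A(315,330,.122),A(115,405,.122);print(ang(e0-e1))
q0,q1=A(120,412,.122),A(135,475,.122);print("tail",(q0+q1)/2,np.linalg.norm(q0-q1),ang(n-(q0+q1)/2))
print("piv",B(200,390,.079))
print("lever tip",B(110,305,.079+.05))
def C(u,v,z):return onz(f,105+u/6-.4,190+v/6-.4,z,True)[:2]
s=[C(*p,.04) for p in((118,125),(465,115),(495,292),(145,295))];print("sensor",np.round(s,4),np.mean(s,0),ang(s[0]-s[1]),ang(s[3]-s[2]))
```

```text
[ 0.69400617 -0.33761155] [ 0.54965146 -0.35382676] [ 0.67089869 -0.11723454] [ 0.52756253 -0.13367651] centre [ 0.61052971 -0.23558734]
yaw x 0.11186005739173961 0.11420991089405153 yaw y 0.10447255004830192 0.10000101083011792
mark [ 0.65473964 -0.2800489 ] [ 0.63861319 -0.28237701] 0.1433757828805687
ring [ 0.60063812 -0.28641888] markdir 0.11720172179927157 0.0544752365324963 0.03818956507817628
line -0.07288084260509202 -0.016914528518294572
nose [ 0.61643615 -0.31115607] [ 0.60003652 -0.28558393] -1.0005554478651197 -1.0024522949004506 0.029351428074526117
-0.9787657720448415
tail [ 0.58829194 -0.26770379] 0.013544113487300448 -0.9960370708760349
piv [ 0.58453571 -0.17152255]
lever tip [ 0.60676564 -0.16535379]
sensor [[ 0.4612 -0.0461]
 [ 0.4852 -0.134 ]
 [ 0.4473 -0.1437]
 [ 0.4209 -0.0533]] [ 0.453662   -0.09426555] 1.8373338867775555 1.8543981295690593
```

Run:
```python
from h import *
f=eyes.grab_frame("side");crop(f,290,110,410,240,5,"d1.png")
```

```text
(no output)
```

View pics/d1.png

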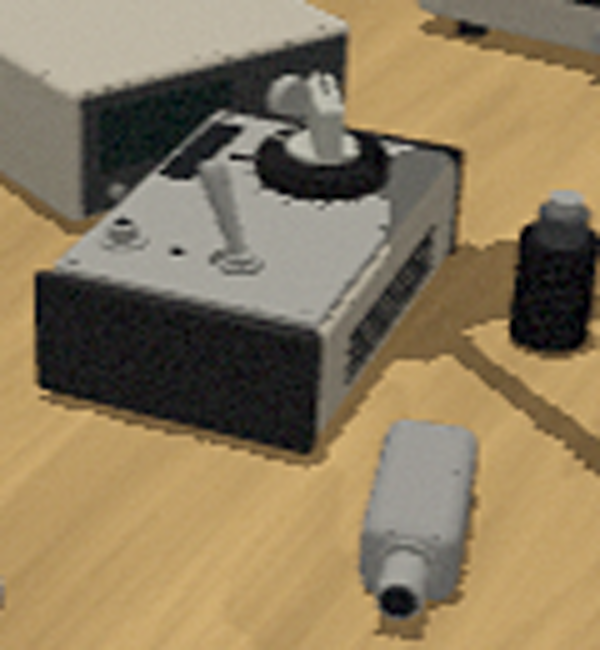

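Run:
```python
from h import *
f=eyes.grab_frame("side")
D=lambda u,v,z:onz(f,290+u/5-.4,110+v/5-.4,z)[:2].round(4)
print("back-left",D(38,272,.075),"front-left",D(320,325,.075),"pivot",D(238,262,.078),"ring",D(322,158,.089),"FR",D(460,152,.075))
s=[D(*p,.04) for p in((362,540),(392,425),(475,430),(455,555))];print(np.array(s).tolist(),np.mean(s,0))
g=eyes.grab_frame("wrist");print(proj(g,[.6006,-.2864,.089],True))
s=sense();print(s["ee_pos"],s["tcp_rot"].round(3).tolist(),g["T"].round(4).tolist())
```

```text
back-left [ 0.6738 -0.1068] front-left [ 0.5286 -0.1311] pivot [ 0.5903 -0.1631] ring [ 0.5993 -0.2759] FR [ 0.5489 -0.3519]
[[0.455, -0.0268], [0.4825, -0.1189], [0.4471, -0.135], [0.4161, -0.0373]] [ 0.450175 -0.0795  ]
[324.59728396 143.7678858 ]
[ 0.56146441 -0.2907666   0.24534136] [[0.223, -0.975, -0.001], [-0.975, -0.223, -0.0], [0.0, 0.001, -1.0]] [[0.2226, -0.9351, -0.2758, 0.6309], [-0.9749, -0.2135, -0.063, -0.2761], [0.0001, 0.2829, -0.9592, 0.3749], [0.0, 0.0, 0.0, 1.0]]
```

```bash
cat >> h.py <<'E'
import pickle
def snap(name,tag):
    f=eyes.grab_frame(name);pickle.dump(f,open(f"pics/{tag}.pkl","wb"));cv2.imwrite(f"pics/{tag}.png",f["color"][:,:,::-1]);return f
def load(tag): return pickle.load(open(f"pics/{tag}.pkl","rb"))
E
python3 - <<'E'
from h import *
eyes.grab_frame("wrist");f=snap("wrist","e");crop(f,270,40,430,210,4,"e1.png");crop(f,160,30,320,200,4,"e2.png");crop(f,105,180,215,245,6,"e3.png")
s=sense();print(s["ee_pos"],s["qd"].round(4))
E
```

```text
[ 0.56156137 -0.29088652  0.24554013] [ 0.0007 -0.0003 -0.004   0.0034 -0.0001  0.0007]
```

View pics/e1.png

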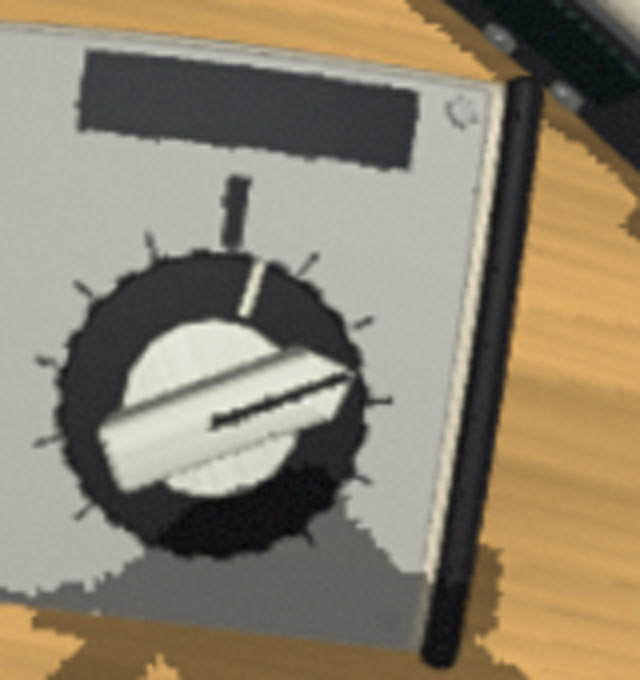

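View pics/e2.png

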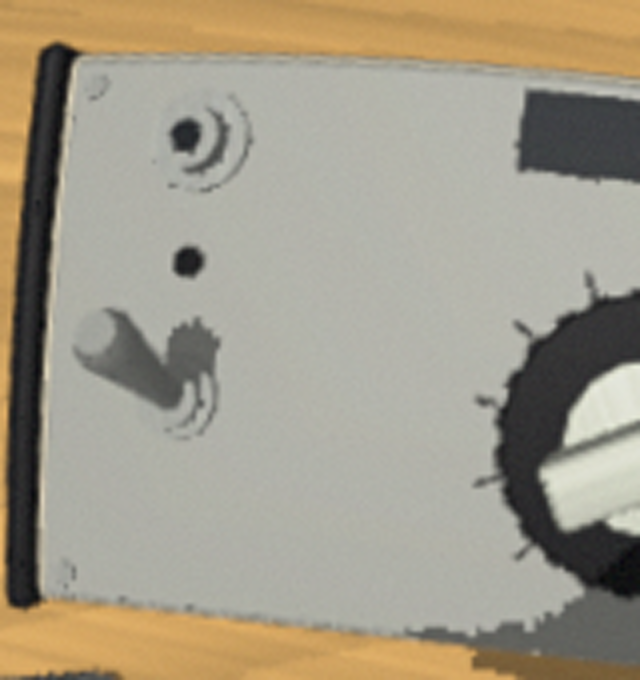

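View pics/e3.png

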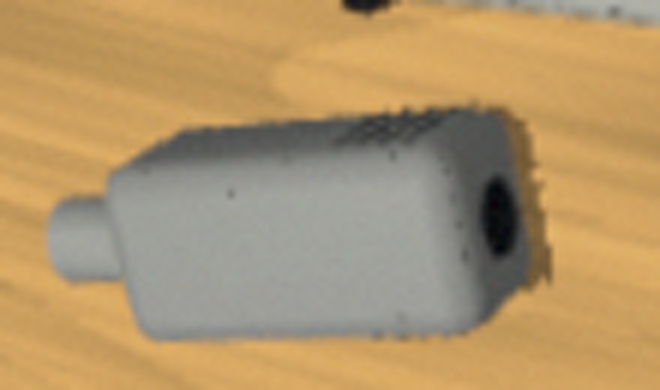

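Run:
```python
from h import *
f=load("e")
def A(u,v,z):return onz(f,270+u/4-.4,40+v/4-.4,z,True)[:2]
def B(u,v,z):return onz(f,160+u/4-.4,30+v/4-.4,z,True)[:2]
TR,BR,TL,BL=A(505,88,.075),A(418,650,.075),B(72,58,.075),B(40,600,.075)
c=(TR+BR+TL+BL)/4
print(TR,BR,TL,BL,"centre",c)
ang=lambda d:np.arctan2(d[1],d[0])
print("yaw x",ang(TR-BR),ang(TL-BL),"yaw y",ang(TL-TR)-np.pi/2,ang(BL-BR)-np.pi/2)
yaw=.107;R=np.array([[np.cos(yaw),-np.sin(yaw)],[np.sin(yaw),np.cos(yaw)]])
print("from box: axis",c+R@[-.015,-.05],"pivot",c+R@[-.015,.07])
m0,m1=A(239,177,.075),A(231,246,.075);print("mark",m0,m1,ang(m0-m1))
rc=A(213,402,.089);print("ring",rc, "markdir",ang(m0-rc), np.linalg.norm(m0-rc),np.linalg.norm(m1-rc))
l0,l1=A(260,262,.089),A(245,316,.089);print("line",ang(l0-rc),ang(l0-l1))
n,t=A(350,373,.122),A(212,423,.122);print("nose",n,t,ang(n-t),ang(n-rc),np.linalg.norm(n-rc))
q0,q1=A(102,430,.122),A(125,492,.122);print("tail",(q0+q1)/2,np.linalg.norm(q0-q1),ang(n-(q0+q1)/2))
print("piv",B(188,400,.079)); print("lever tip",B(100,335,.079+.048))
def C(u,v,z):return onz(f,105+u/6-.4,180+v/6-.4,z,True)[:2]
s=[C(*p,.04) for p in((110,172),(460,155),(490,330),(145,338))];print("sensor",np.round(s,4),np.mean(s,0),ang(s[0]-s[1]),ang(s[3]-s[2]))
s=sense();print(s["ee_pos"],s["tcp_rot"][:,0])
```

```text
[ 0.69508955 -0.33617706] [ 0.55263806 -0.35005781] [ 0.67237935 -0.11655673] [ 0.52880704 -0.13200065] centre [ 0.6122285  -0.23369806]
yaw x 0.09713527166457589 0.10715685037012607 yaw y 0.10304040785135671 0.10885591770594072
from box: axis [ 0.60265408 -0.28501405] pivot [ 0.58983857 -0.16570033]
mark [ 0.65692957 -0.27870174] [ 0.640139   -0.28058999] 0.11198888001664568
ring [ 0.60354894 -0.28444913] markdir 0.10725493520121238 0.05368915055301742 0.036793012123398444
line -0.09397886239850528 -0.04021904741153806
nose [ 0.61894795 -0.30945438] [ 0.60240078 -0.28429938] -0.9889513547546235 -1.0188173695837155 0.02936651475240581
tail [ 0.59023817 -0.26624223] 0.013788660983558243 -0.9843704765603051
piv [ 0.58989831 -0.16913849]
lever tip [ 0.60683474 -0.16382175]
sensor [[ 0.4627 -0.0451]
 [ 0.4878 -0.1341]
 [ 0.4505 -0.1437]
 [ 0.4242 -0.0546]] [ 0.45631035 -0.09437227] 1.8454081117263115 1.8580162828004194
[ 0.56156137 -0.29088652  0.24554013] [ 2.23039702e-01 -9.74809317e-01  2.94670019e-04]
```

```bash
python3 -m inch '[{"dx":0,"dy":0,"dz":0,"ax":0,"ay":0,"az":0.1215,"gripper":1},{"dx":0,"dy":0,"dz":0,"ax":0,"ay":0,"az":0.1215,"gripper":1},{"dx":0,"dy":0,"dz":0,"ax":0,"ay":0,"az":0.1215,"gripper":1},{"dx":0,"dy":0,"dz":0,"ax":0,"ay":0,"az":0.1215,"gripper":1},{"dx":0,"dy":0,"dz":0,"ax":0,"ay":0,"az":0.1215,"gripper":1},{"dx":0,"dy":0,"dz":0,"ax":0,"ay":0,"az":0.1215,"gripper":1},{"dx":0,"dy":0,"dz":0,"ax":0,"ay":0,"az":0.1215,"gripper":1},{"dx":0,"dy":0,"dz":0,"ax":0,"ay":0,"az":0.1215,"gripper":1},{"dx":0,"dy":0,"dz":0,"ax":0,"ay":0,"az":0.1215,"gripper":1},{"dx":0,"dy":0,"dz":0,"ax":0,"ay":0,"az":0.1215,"gripper":1},{"dx":-19,"dy":-7,"dz":30,"ax":0,"ay":0,"az":0,"gripper":0},{"dx":-20,"dy":-8,"dz":30,"ax":0,"ay":0,"az":0,"gripper":0}]' 30
python3 -m inch '[{"dx":0,"dy":0,"dz":0,"ax":0,"ay":0,"az":0,"gripper":0},{"dx":0,"dy":0,"dz":0,"ax":0,"ay":0,"az":0,"gripper":0},{"dx":0,"dy":0,"dz":0,"ax":0,"ay":0,"az":0,"gripper":0},{"dx":0,"dy":0,"dz":0,"ax":0,"ay":0,"az":0,"gripper":0}]' 30
python3 - <<'E'
from h import *
f=snap("wrist","g");s=sense();print(s["ee_pos"],s["tcp_rot"][:,0],s["joint_pos"].round(3),s["qd"].round(3))
E
```

```text
time: 2.82
ee_pos: [0.6037, -0.283, 0.1879]
tcp_rot: [[-0.837, -0.547, 0.005], [-0.547, 0.837, -0.004], [-0.003, -0.006, -1.0]]
ft_force: [0.4, -0.5, 0.7]
grip_width: 0.0638
time: 3.15
ee_pos: [0.6032, -0.2821, 0.1872]
tcp_rot: [[-0.836, -0.549, 0.002], [-0.549, 0.836, -0.002], [-0.001, -0.003, -1.0]]
ft_force: [-0.5, 0.0, 1.1]
grip_width: 0.0426
[ 0.60332813 -0.2819841   0.18736518] [-0.83553938 -0.54942971 -0.00097167] [-0.541  0.444  1.39  -0.     1.305  2.019] [ 0.002 -0.004  0.002  0.002 -0.002  0.002]
```

View pics/g.png

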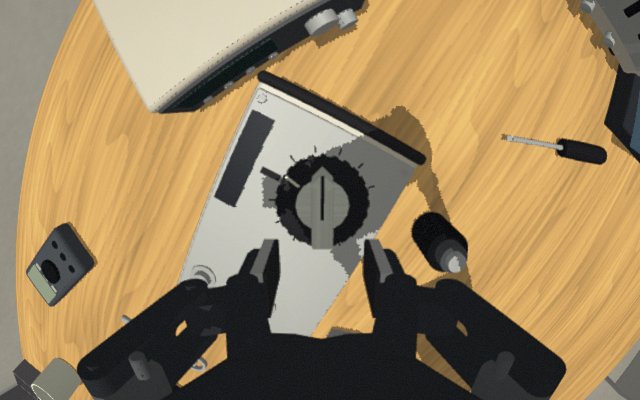

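Run:
```python
from h import *
f=load("g");crop(f,230,130,410,260,4,"g1.png")
```

```text
(no output)
```

View pics/g1.png

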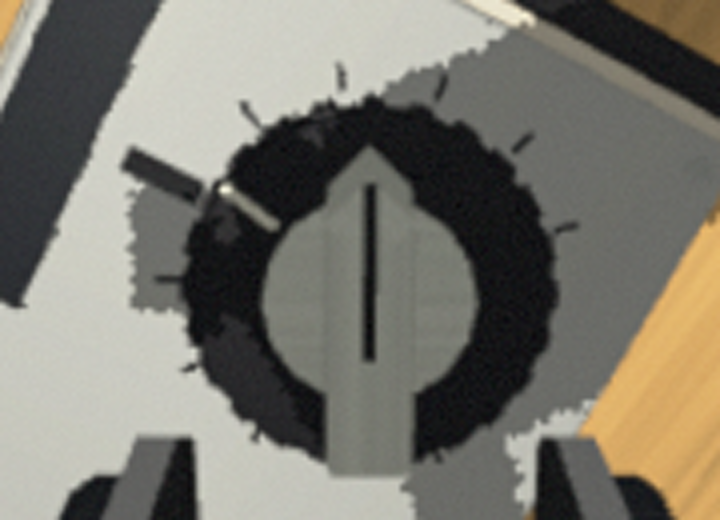

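Run:
```python
from h import *
f=load("g")
A=lambda u,v,z:onz(f,230+u/4-.4,130+v/4-.4,z,True)[:2]
ang=lambda d:np.arctan2(d[1],d[0])
n,t=A(370,147,.122),A(370,472,.122);rc=A(370.5,281,.089)
print("nose",n,"tail",t,ang(n-t),"axis from bar",t+(n-t)*23/53*1.0,np.linalg.norm(n-t),"ring",rc)
g0,g1=A(370,185,.122),A(369,360,.122);print("groove",ang(g0-g1))
m0,m1=A(130,158,.075),A(200,193,.075);print("mark",ang(m0-m1),ang(m0-rc),np.linalg.norm(m0-rc),np.linalg.norm(m1-rc))
l0,l1=A(225,188,.089),A(277,227,.089);print("line",ang(l0-l1),ang(l0-rc))
dk=A(371,295,.093);print("disc",dk)
```

```text
nose [ 0.62175894 -0.31390513] tail [ 0.59049956 -0.26633543] -0.9894265301327284 axis from bar [ 0.60406495 -0.28697889] 0.056921210894773554 ring [ 0.60397166 -0.28716077]
groove -0.9950968261251463
mark 0.10040308691792775 0.15973628405363943 0.052949245519745995 0.037137871742702236
line -0.08390401517916453 -0.007092643143516515
disc [ 0.60303521 -0.28588651]
```

```bash
python3 -m inch '[{"dx":0,"dy":0,"dz":20,"ax":0,"ay":0,"az":0,"gripper":0},{"dx":0.5,"dy":-0.5,"dz":20,"ax":0,"ay":0,"az":0,"gripper":-0.2},{"dx":0,"dy":0,"dz":18,"ax":0,"ay":0,"az":0,"gripper":-0.2},{"dx":0,"dy":0,"dz":12,"ax":0,"ay":0,"az":0,"gripper":-0.2},{"dx":0,"dy":0,"dz":5,"ax":0,"ay":0,"az":0,"gripper":-0.2},{"dx":0,"dy":0,"dz":0,"ax":0,"ay":0,"az":0,"gripper":-0.2},{"dx":0,"dy":0,"dz":0,"ax":0,"ay":0,"az":0,"gripper":-0.2}]' 30
python3 - <<'E'
from h import *
f=snap("wrist","i");crop(f,240,140,400,270,5,"i1.png");f=snap("side","is");crop(f,320,110,400,170,8,"i2.png");s=sense();print(s["ee_pos"],s["tcp_rot"][:,0],s["qd"].round(3))
E
```

```text
time: 3.78
ee_pos: [0.6037, -0.2822, 0.1113]
tcp_rot: [[-0.835, -0.55, 0.001], [-0.55, 0.835, -0.001], [-0.001, -0.002, -1.0]]
ft_force: [1.1, -0.5, -0.6]
grip_width: 0.0342
[ 0.60407577 -0.28226309  0.11182023] [-0.83504488 -0.5501807  -0.00112124] [ 0.001 -0.001  0.002  0.    -0.001 -0.   ]
```

View pics/i1.png

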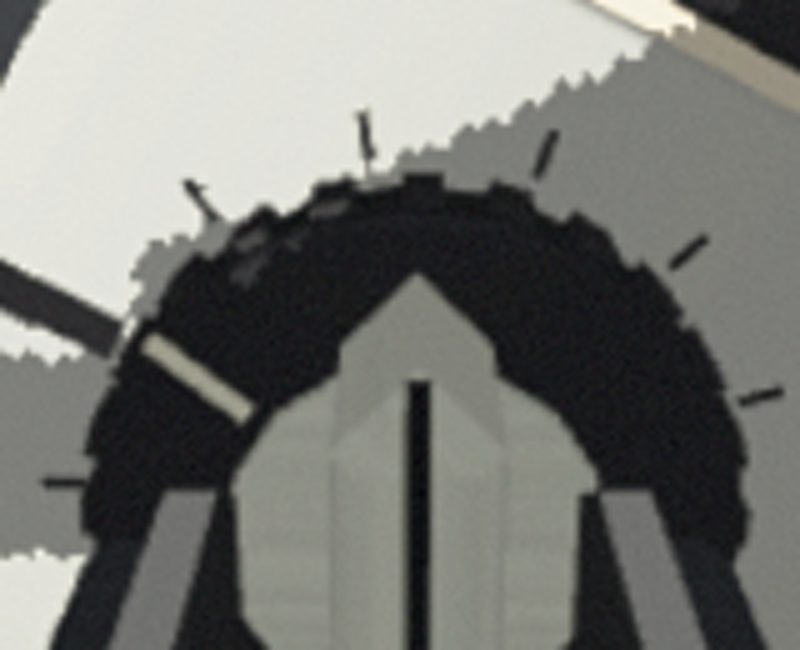

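View pics/i2.png

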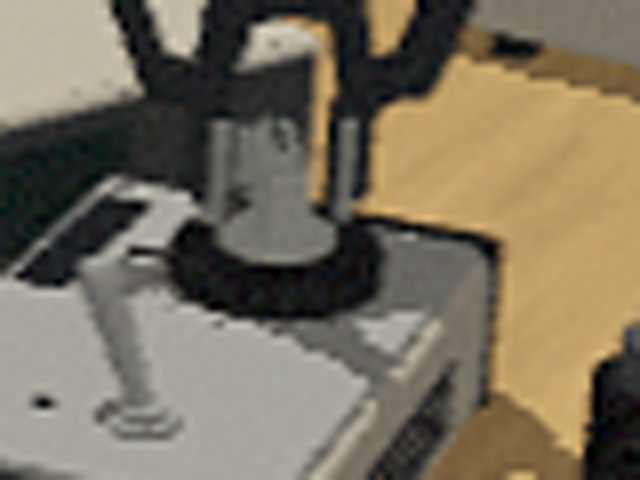

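Run:
```python
from h import *
f=load("i");tc=np.array([.60407,-.28226]);x=np.array([-.835,-.550]);y=np.array([-.550,.835])
def A(u,v,z):
    p=onz(f,240+u/5-.4,140+v/5-.4,z,True)[:2]; d=p-tc; return (np.array([d@x,d@y])*1e3).round(1),p.round(4)
for z in(.098,.102,.128):print("pad edge L,R",z,A(217,490,z)[0],A(600,490,z)[0])
n=A(418,275,.111);print("nose upper/lower",A(418,275,.122),A(418,275,.093))
print("groove start",A(418,380,.122))
print("ring top rim",A(415,180,.089),"left",A(85,500,.089),"right",A(745,500,.089))
print("line",A(148,340,.089),A(248,415,.089))
```

```text
pad edge L,R 0.098 [-17.6  -9.6] [21.1 -9.6]
pad edge L,R 0.102 [-17.1 -11.4] [ 20.6 -11.3]
pad edge L,R 0.128 [-13.6 -22.7] [ 17.1 -22.7]
nose upper/lower (array([  2.5, -38.9]), array([ 0.6233, -0.3161])) (array([  2.7, -30.8]), array([ 0.6187, -0.3095]))
groove start (array([  2.5, -30. ]), array([ 0.6184, -0.3087]))
ring top rim (array([  2.4, -39.6]), array([ 0.6238, -0.3166])) left (array([-33.5,  -4.3]), array([ 0.6344, -0.2674])) right (array([38.4, -4.2]), array([ 0.5743, -0.3069]))
line (array([-25.4, -22.7]), array([ 0.6378, -0.2872])) (array([-15.2, -14.4]), array([ 0.6246, -0.2859]))
```

```bash
python3 -m inch '[{"dx":0.8,"dy":-2.5,"dz":0,"ax":0,"ay":0,"az":0,"gripper":-0.2},{"dx":0,"dy":0,"dz":0,"ax":0,"ay":0,"az":0,"gripper":-1},{"dx":0,"dy":0,"dz":0,"ax":0,"ay":0,"az":0,"gripper":-1},{"dx":0,"dy":0,"dz":0,"ax":0,"ay":0,"az":0,"gripper":-1},{"dx":0,"dy":0,"dz":0,"ax":0,"ay":0,"az":0,"gripper":-1},{"dx":0,"dy":0,"dz":0,"ax":0,"ay":0,"az":0,"gripper":-1}]' 25
python3 - <<'E'
from h import *
s=sense();print(s["ee_pos"],s["tcp_rot"][:,0],s["ft_force"],s["wrist_torque"])
E
```

```text
time: 4.38
ee_pos: [0.6044, -0.2847, 0.1111]
tcp_rot: [[-0.835, -0.55, 0.001], [-0.55, 0.835, -0.001], [-0.0, -0.002, -1.0]]
ft_force: [-1.0, -1.6, 4.9]
grip_width: 0.014
[ 0.60441278 -0.28472906  0.11113756] [-8.35004383e-01 -5.50243168e-01 -3.69590539e-04] [-1.04623219 -1.61415877  4.89202422] [-0.14661671  0.08175988 -0.02227655]
```

```bash
python3 -m inch '[{"dx":0,"dy":0,"dz":-1.5,"ax":0,"ay":0,"az":0,"gripper":-1},{"dx":0,"dy":0,"dz":0,"ax":0,"ay":0,"az":-0.08,"gripper":-1},{"dx":0,"dy":0,"dz":0,"ax":0,"ay":0,"az":-0.08,"gripper":-1},{"dx":0,"dy":0,"dz":0,"ax":0,"ay":0,"az":-0.08,"gripper":-1},{"dx":0,"dy":0,"dz":0,"ax":0,"ay":0,"az":-0.08,"gripper":-1},{"dx":0,"dy":0,"dz":0,"ax":0,"ay":0,"az":-0.08,"gripper":-1},{"dx":0,"dy":0,"dz":0,"ax":0,"ay":0,"az":0,"gripper":-1}]' 25
python3 - <<'E'
from h import *
s=sense();print(s["ee_pos"],s["tcp_rot"][:,0],s["ft_force"],s["wrist_torque"])
E
```

```text
time: 4.97
ee_pos: [0.605, -0.2841, 0.1112]
tcp_rot: [[-0.554, -0.833, 0.002], [-0.833, 0.554, 0.0], [-0.001, -0.001, -1.0]]
ft_force: [3.6, -0.6, -2.4]
grip_width: 0.0146
[ 0.60498307 -0.28413489  0.11120069] [-0.55397774 -0.83253064 -0.00117827] [ 3.60254605 -0.58715235 -2.4203057 ] [-0.14901706 -0.7060255  -0.02418058]
```

```bash
python3 -m inch '[{"dx":0,"dy":0,"dz":0,"ax":0,"ay":0,"az":-0.08,"gripper":-1},{"dx":0,"dy":0,"dz":0,"ax":0,"ay":0,"az":-0.1,"gripper":-1},{"dx":0,"dy":0,"dz":0,"ax":0,"ay":0,"az":-0.1,"gripper":-1},{"dx":0,"dy":0,"dz":0,"ax":0,"ay":0,"az":-0.1,"gripper":-1},{"dx":0,"dy":0,"dz":0,"ax":0,"ay":0,"az":-0.1,"gripper":-1},{"dx":0,"dy":0,"dz":0,"ax":0,"ay":0,"az":-0.1,"gripper":-1},{"dx":0,"dy":0,"dz":0,"ax":0,"ay":0,"az":-0.06,"gripper":-1},{"dx":0,"dy":0,"dz":0,"ax":0,"ay":0,"az":-0.05,"gripper":-1},{"dx":0,"dy":0,"dz":0,"ax":0,"ay":0,"az":0,"gripper":-1},{"dx":0,"dy":0,"dz":0,"ax":0,"ay":0,"az":0,"gripper":-1}]' 25
python3 - <<'E'
from h import *
f=snap("wrist","j");crop(f,230,110,410,260,4,"j1.png")
s=sense();x=s["tcp_rot"][:,0];print(s["ee_pos"],np.arctan2(x[1],x[0])+np.pi/2,s["ft_force"],s["wrist_torque"])
E
```

```text
time: 5.8
ee_pos: [0.6054, -0.2827, 0.1112]
tcp_rot: [[0.099, -0.995, 0.002], [-0.995, -0.099, 0.003], [-0.002, -0.003, -1.0]]
ft_force: [5.1, 3.2, -2.6]
grip_width: 0.0145
[ 0.60534126 -0.28266288  0.11116976] 0.09921189701237343 [ 5.60959253  2.21705424 -3.19595839] [ 0.34247253 -0.85812449  0.08320249]
```

View pics/j1.png

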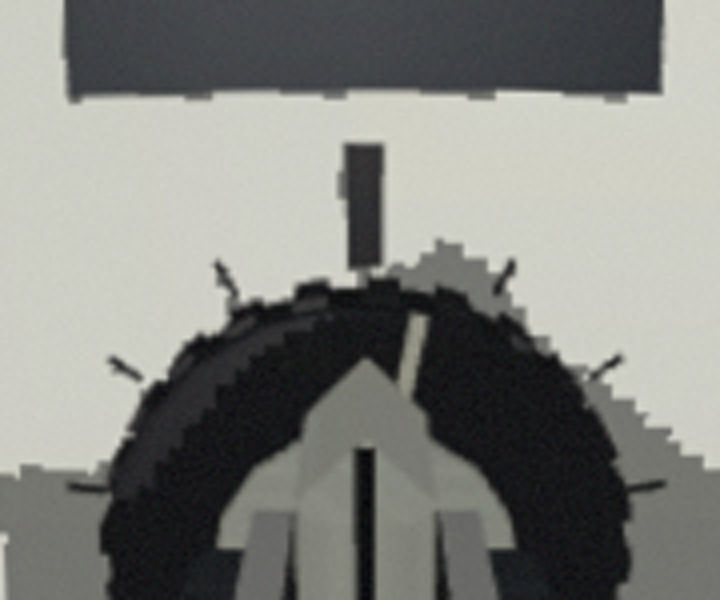

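```bash
python3 -m inch '[{"dx":0,"dy":0,"dz":0,"ax":0,"ay":0,"az":0,"gripper":-0.3},{"dx":0,"dy":0,"dz":0,"ax":0,"ay":0,"az":0,"gripper":-0.3},{"dx":0,"dy":0,"dz":0,"ax":0,"ay":0,"az":0,"gripper":-0.3},{"dx":0,"dy":0,"dz":-25,"ax":0,"ay":0,"az":0,"gripper":-0.3},{"dx":0,"dy":0,"dz":-35,"ax":0,"ay":0,"az":0,"gripper":-0.3},{"dx":-30,"dy":-11,"dz":-14,"ax":0,"ay":0,"az":0,"gripper":-1},{"dx":-30,"dy":-11,"dz":0,"ax":0,"ay":0,"az":0,"gripper":-1},{"dx":-30,"dy":-12,"dz":0,"ax":0,"ay":0,"az":0,"gripper":-1},{"dx":-30,"dy":-12,"dz":0,"ax":0,"ay":0,"az":0,"gripper":-1},{"dx":0,"dy":0,"dz":0,"ax":0,"ay":0,"az":0,"gripper":-1},{"dx":0,"dy":0,"dz":0,"ax":0,"ay":0,"az":0,"gripper":-1},{"dx":0,"dy":0,"dz":0,"ax":0,"ay":0,"az":0,"gripper":-1}]' 25
python3 - <<'E'
from h import *
f=snap("wrist","k")
s=sense();x=s["tcp_rot"][:,0];print(s["ee_pos"],np.arctan2(x[1],x[0])+np.pi/2,s["ft_force"],s["grip_width"])
E
```

```text
time: 6.85
ee_pos: [0.6372, -0.1605, 0.1858]
tcp_rot: [[0.102, -0.995, -0.001], [-0.995, -0.102, -0.001], [0.001, 0.001, -1.0]]
ft_force: [-0.1, -0.5, -0.0]
grip_width: -0.0001
[ 0.63715824 -0.16109795  0.18572868] 0.10102724765907012 [ 0.04413419 -1.24449032 -0.62447884] 0.00017270785338954097
```

View pics/k.png

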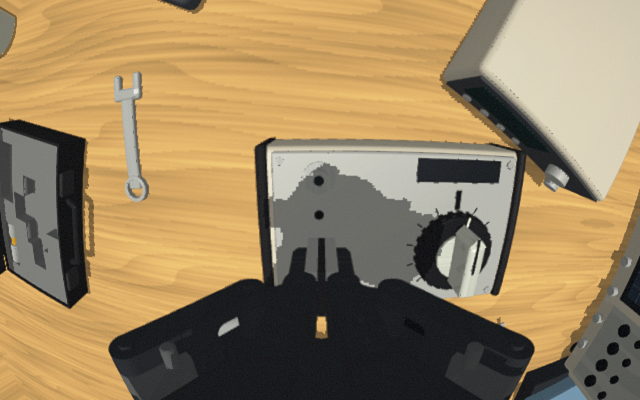

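```bash
python3 -m inch '[{"dx":0,"dy":0,"dz":30,"ax":0,"ay":0,"az":0,"gripper":-1},{"dx":0,"dy":0,"dz":30,"ax":0,"ay":0,"az":0,"gripper":-1},{"dx":0,"dy":0,"dz":11,"ax":0,"ay":0,"az":0,"gripper":-1},{"dx":0,"dy":0,"dz":0,"ax":0,"ay":0,"az":0,"gripper":-1},{"dx":0,"dy":5,"dz":0,"ax":0,"ay":0,"az":0,"gripper":-1},{"dx":0,"dy":10,"dz":0,"ax":0,"ay":0,"az":0,"gripper":-1},{"dx":0,"dy":10,"dz":0,"ax":0,"ay":0,"az":0,"gripper":-1},{"dx":0,"dy":6,"dz":0,"ax":0,"ay":0,"az":0,"gripper":-1},{"dx":0,"dy":3,"dz":0,"ax":0,"ay":0,"az":0,"gripper":-1},{"dx":0,"dy":0,"dz":0,"ax":0,"ay":0,"az":0,"gripper":-1}]' 25
python3 - <<'E'
from h import *
f=snap("side","l");crop(f,300,110,400,190,6,"l1.png")
s=sense();print(s["ee_pos"],s["ft_force"])
E
```

```text
time: 7.73
ee_pos: [0.6036, -0.164, 0.1164]
tcp_rot: [[0.101, -0.995, 0.002], [-0.995, -0.101, -0.001], [0.001, -0.002, -1.0]]
ft_force: [1.6, 0.1, 1.1]
grip_width: -0.0002
[ 0.60365051 -0.16385901  0.11595379] [ 0.94951836 -0.92231973  1.64874061]
```

View pics/l1.png

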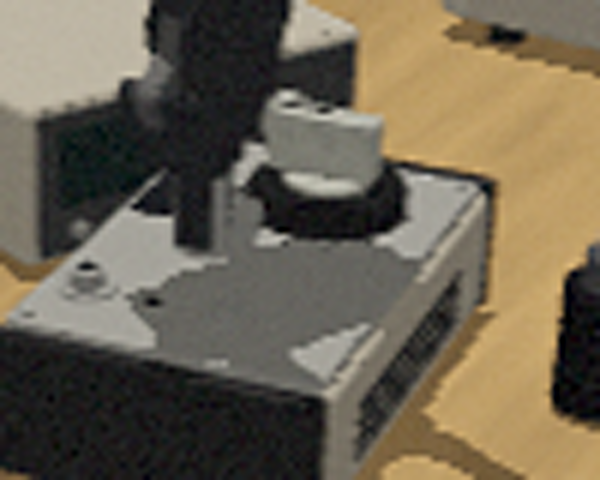

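```bash
python3 -m inch '[{"dx":0,"dy":5,"dz":0,"ax":0,"ay":0,"az":0,"gripper":-1},{"dx":0,"dy":4,"dz":0,"ax":0,"ay":0,"az":0,"gripper":-1},{"dx":0,"dy":0,"dz":0,"ax":0,"ay":0,"az":0,"gripper":-1}]' 25
python3 -m inch '[{"dx":0,"dy":3,"dz":0,"ax":0,"ay":0,"az":0,"gripper":-1},{"dx":0,"dy":0,"dz":0,"ax":0,"ay":0,"az":0,"gripper":-1}]' 25
python3 -m inch '[{"dx":0,"dy":3,"dz":0,"ax":0,"ay":0,"az":0,"gripper":-1},{"dx":0,"dy":0,"dz":0,"ax":0,"ay":0,"az":0,"gripper":-1}]' 25
python3 - <<'E'
from h import *
f=snap("side","m");crop(f,300,110,400,190,6,"m1.png")
s=sense();print(s["ee_pos"],s["ft_force"])
E
```

```text
time: 8.03
ee_pos: [0.5965, -0.1646, 0.1155]
tcp_rot: [[0.101, -0.995, 0.005], [-0.995, -0.101, -0.0], [0.001, -0.005, -1.0]]
ft_force: [5.9, 1.7, 2.9]
grip_width: 0.0004
time: 8.2
ee_pos: [0.596, -0.1648, 0.1158]
tcp_rot: [[0.101, -0.995, 0.01], [-0.995, -0.101, -0.0], [0.001, -0.01, -1.0]]
ft_force: [10.1, 2.3, 1.4]
grip_width: 0.0001
time: 8.37
ee_pos: [0.5956, -0.1649, 0.1161]
tcp_rot: [[0.1, -0.995, 0.016], [-0.995, -0.1, -0.0], [0.002, -0.016, -1.0]]
ft_force: [14.1, 3.7, -2.5]
grip_width: 0.0002
[ 0.59564367 -0.16495233  0.1160666 ] [14.66068982  2.82251099 -0.91445039]
```

View pics/m1.png

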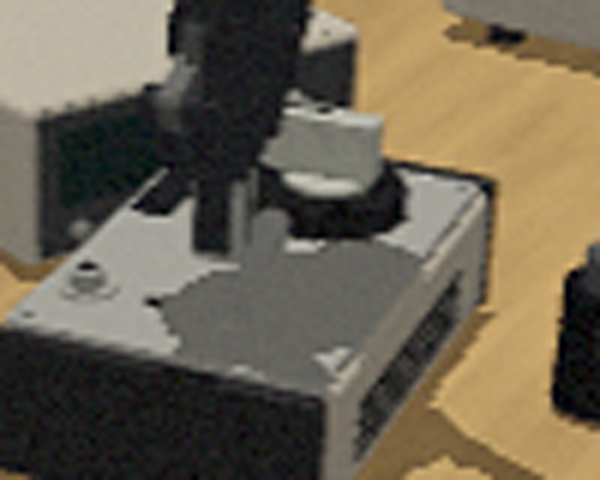

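```bash
python3 -m inch '[{"dx":0,"dy":-8,"dz":0,"ax":0,"ay":0,"az":0,"gripper":-1},{"dx":0,"dy":-8,"dz":-10,"ax":0,"ay":0,"az":0,"gripper":-1},{"dx":0,"dy":0,"dz":-40,"ax":0,"ay":0,"az":0,"gripper":-1},{"dx":0,"dy":0,"dz":-35,"ax":0,"ay":0,"az":0,"gripper":-1},{"dx":-19,"dy":25,"dz":0,"ax":0,"ay":0,"az":0,"gripper":1},{"dx":-19,"dy":25,"dz":0,"ax":0,"ay":0,"az":0,"gripper":1},{"dx":-19,"dy":25,"dz":0,"ax":0,"ay":0,"az":0,"gripper":1},{"dx":-19,"dy":25,"dz":0,"ax":0,"ay":0,"az":0,"gripper":1},{"dx":-19,"dy":25,"dz":0,"ax":0,"ay":0,"az":0,"gripper":1},{"dx":0,"dy":25,"dz":0,"ax":0,"ay":0,"az":0,"gripper":1},{"dx":0,"dy":0,"dz":0,"ax":0,"ay":0,"az":0,"gripper":1},{"dx":0,"dy":0,"dz":0,"ax":0,"ay":0,"az":0,"gripper":1}]' 25
python3 - <<'E'
from h import *
f=snap("wrist","n");crop(f,220,60,480,260,3,"n1.png");g=snap("side","n2");crop(g,290,110,410,190,6,"n2.png")
s=sense();print(s["ee_pos"],s["tcp_rot"][:,0],s["ft_force"],s["qd"].round(3))
E
```

```text
time: 9.42
ee_pos: [0.4434, -0.0838, 0.1992]
tcp_rot: [[0.102, -0.995, -0.003], [-0.995, -0.102, 0.0], [-0.0, 0.003, -1.0]]
ft_force: [-0.9, -0.5, -0.4]
grip_width: 0.0854
[ 0.44588971 -0.08455067  0.19958467] [ 1.01452873e-01 -9.94840324e-01  2.12684902e-04] [ 0.74584319  0.04927698 -0.11457916] [-0.     0.016 -0.02   0.002 -0.003  0.   ]
```

View pics/n.png

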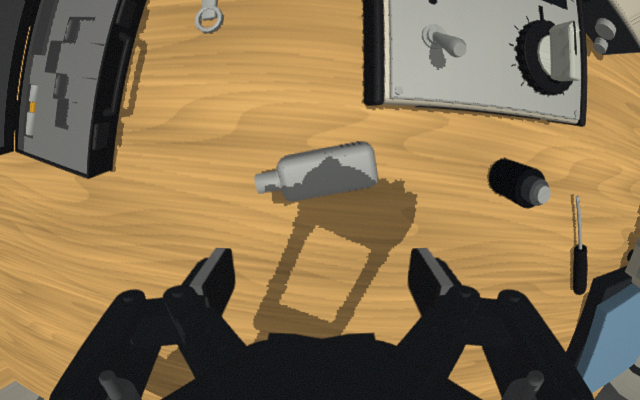

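View pics/n1.png

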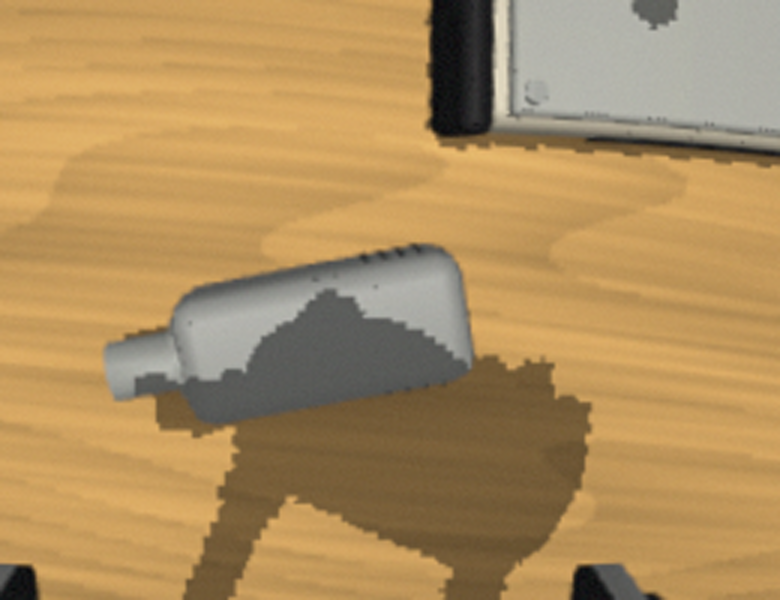

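View pics/n2.png

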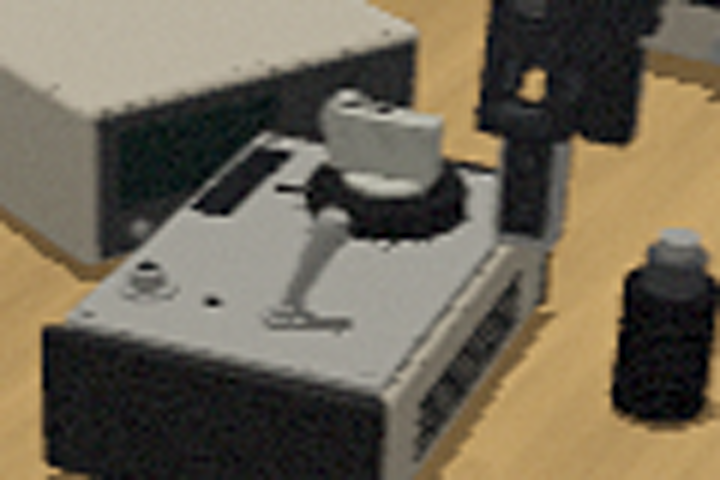

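Run:
```python
from h import *
f=load("n")
A=lambda u,v,z:onz(f,220+u/3-.4,60+v/3-.4,z,True)[:2]
ang=lambda d:np.arctan2(d[1],d[0])
q=[A(*p,.036) for p in((175,305),(445,248),(474,365),(205,422))]
print(np.round(q,4),np.mean(q,0),ang(q[0]-q[1]),ang(q[3]-q[2]),np.linalg.norm(q[0]-q[1]),np.linalg.norm(q[0]-q[3]))
print("nut end",A(110,372,.02),"tail",A(474,310,.02))
n=A(110,372,.02);print(ang(n-np.mean(q,0)),np.linalg.norm(n-np.mean(q,0)))
```

```text
[[ 0.4607 -0.0418]
 [ 0.4877 -0.1257]
 [ 0.4508 -0.1403]
 [ 0.4225 -0.0543]] [ 0.45540485 -0.0905307 ] 1.8827587710440978 1.8884181493909746 0.08816031472662947 0.04018783806598583
nut end [ 0.43219354 -0.0185462 ] tail [ 0.46637695 -0.1409794 ]
1.8827189777199864 0.07563420435464367
```

```bash
python3 -m inch '[{"dx":0,"dy":0,"dz":0,"ax":0,"ay":0,"az":-0.12,"gripper":1},{"dx":0,"dy":0,"dz":0,"ax":0,"ay":0,"az":-0.12,"gripper":1},{"dx":0,"dy":0,"dz":0,"ax":0,"ay":0,"az":-0.12,"gripper":1},{"dx":0,"dy":0,"dz":0,"ax":0,"ay":0,"az":-0.12,"gripper":1},{"dx":0,"dy":0,"dz":0,"ax":0,"ay":0,"az":-0.12,"gripper":1},{"dx":0,"dy":0,"dz":0,"ax":0,"ay":0,"az":-0.12,"gripper":1},{"dx":0,"dy":0,"dz":0,"ax":0,"ay":0,"az":-0.12,"gripper":1},{"dx":0,"dy":0,"dz":0,"ax":0,"ay":0,"az":-0.12,"gripper":1},{"dx":0,"dy":0,"dz":0,"ax":0,"ay":0,"az":-0.12,"gripper":1},{"dx":0,"dy":0,"dz":0,"ax":0,"ay":0,"az":-0.12,"gripper":1},{"dx":0,"dy":0,"dz":0,"ax":0,"ay":0,"az":-0.12,"gripper":1},{"dx":0,"dy":0,"dz":0,"ax":0,"ay":0,"az":-0.12,"gripper":1}]' 25
python3 -m inch '[{"dx":0,"dy":0,"dz":0,"ax":0,"ay":0,"az":-0.12,"gripper":1},{"dx":0,"dy":0,"dz":0,"ax":0,"ay":0,"az":-0.12,"gripper":1},{"dx":0,"dy":0,"dz":0,"ax":0,"ay":0,"az":-0.093,"gripper":1},{"dx":7,"dy":7,"dz":40,"ax":0,"ay":0,"az":0,"gripper":1},{"dx":0,"dy":0,"dz":30,"ax":0,"ay":0,"az":0,"gripper":1},{"dx":0,"dy":0,"dz":0,"ax":0,"ay":0,"az":0,"gripper":1},{"dx":0,"dy":0,"dz":0,"ax":0,"ay":0,"az":0,"gripper":1},{"dx":0,"dy":0,"dz":0,"ax":0,"ay":0,"az":0,"gripper":1}]' 25
python3 - <<'E'
from h import *
f=snap("wrist","o")
s=sense();x=s["tcp_rot"][:,0];print(s["ee_pos"],np.arctan2(x[1],x[0]),s["qd"].round(3))
E
```

```text
time: 10.52
ee_pos: [0.4468, -0.0847, 0.1993]
tcp_rot: [[1.0, -0.023, -0.001], [-0.023, -1.0, 0.0], [-0.001, -0.0, -1.0]]
ft_force: [0.2, 0.1, -0.1]
grip_width: 0.0851
time: 11.18
ee_pos: [0.4558, -0.0893, 0.1306]
tcp_rot: [[0.954, 0.299, 0.001], [0.299, -0.954, -0.0], [0.001, 0.001, -1.0]]
ft_force: [0.6, 1.3, 0.1]
grip_width: 0.0851
[ 0.45613469 -0.08942734  0.13118234] 0.30402256068043004 [ 0.002 -0.016 -0.003 -0.001 -0.006 -0.001]
```

View pics/o.png

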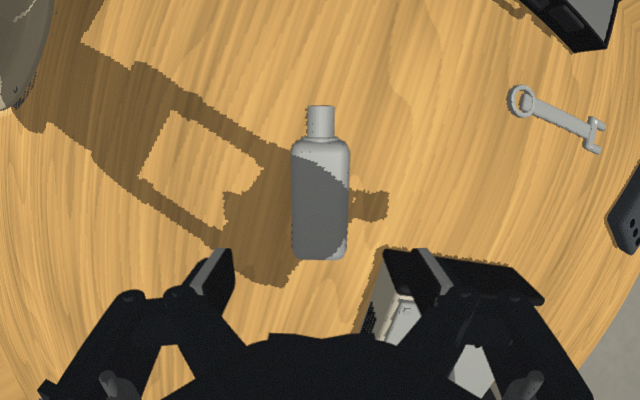

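```bash
python3 - <<'E'
from h import *
f=load("o")
a,b=onz(f,320.5,142,.036,True)[:2],onz(f,320.5,259,.036,True)[:2];print(a,b,(a+b)/2,np.linalg.norm(a-b))
a,b=onz(f,291,200,.036,True)[:2],onz(f,350,200,.036,True)[:2];print((a+b)/2,np.linalg.norm(a-b)); print(onz(f,321,106,.025,True))
E
python3 -m inch '[{"dx":0,"dy":0,"dz":35,"ax":0,"ay":0,"az":0,"gripper":1},{"dx":0,"dy":0,"dz":35,"ax":0,"ay":0,"az":0,"gripper":1},{"dx":0,"dy":0,"dz":25,"ax":0,"ay":0,"az":0,"gripper":1},{"dx":0,"dy":0,"dz":10,"ax":0,"ay":0,"az":0,"gripper":1},{"dx":0,"dy":0,"dz":0,"ax":0,"ay":0,"az":0,"gripper":1},{"dx":0,"dy":0,"dz":0,"ax":0,"ay":0,"az":0,"gripper":1}]' 40
python3 - <<'E'
from h import *
f=snap("wrist","p");s=sense();print(s["ee_pos"],s["ft_force"])
E
```

```text
[ 0.44033923 -0.04511327] [ 0.46828636 -0.13477729] [ 0.45431279 -0.08994528] 0.0939184680301469
[ 0.45339098 -0.08697936] 0.04475634624736403
[ 0.4328545  -0.01991322  0.025     ]
time: 11.73
ee_pos: [0.4559, -0.0893, 0.0258]
tcp_rot: [[0.954, 0.299, 0.002], [0.299, -0.954, -0.001], [0.002, 0.001, -1.0]]
ft_force: [-0.0, -0.9, -0.6]
grip_width: 0.0856
[ 0.45631474 -0.08943617  0.02629676] [-0.44544805 -0.13389545  0.19261603]
```

View pics/p.png

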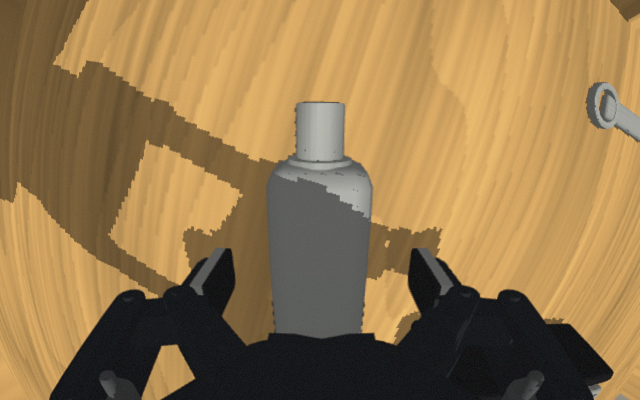

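```bash
python3 -m inch '[{"dx":0,"dy":0,"dz":0,"ax":0,"ay":0,"az":0,"gripper":-1},{"dx":0,"dy":0,"dz":0,"ax":0,"ay":0,"az":0,"gripper":-1},{"dx":0,"dy":0,"dz":0,"ax":0,"ay":0,"az":0,"gripper":-1},{"dx":0,"dy":0,"dz":0,"ax":0,"ay":0,"az":0,"gripper":-1},{"dx":0,"dy":0,"dz":0,"ax":0,"ay":0,"az":0,"gripper":-1},{"dx":0,"dy":0,"dz":-5,"ax":0,"ay":0,"az":0,"gripper":-1},{"dx":0,"dy":0,"dz":-15,"ax":0,"ay":0,"az":0,"gripper":-1},{"dx":0,"dy":0,"dz":-30,"ax":0,"ay":0,"az":0,"gripper":-1},{"dx":0,"dy":0,"dz":-40,"ax":0,"ay":0,"az":0,"gripper":-1},{"dx":0,"dy":0,"dz":-40,"ax":0,"ay":0,"az":0,"gripper":-1},{"dx":0,"dy":0,"dz":-20,"ax":0,"ay":0,"az":0,"gripper":-1}]' 70
python3 - <<'E'
from h import *
s=sense();print(s["ee_pos"],s["ft_force"],s["grip_width"])
f=snap("top","q");crop(f,150,130,290,260,5,"q1.png")
E
```

```text
time: 12.7
ee_pos: [0.4561, -0.0893, 0.1791]
tcp_rot: [[0.954, 0.299, 0.006], [0.299, -0.954, -0.002], [0.005, 0.004, -1.0]]
ft_force: [1.7, -0.4, -3.1]
grip_width: 0.0432
[ 0.45609176 -0.0893125   0.17914664] [ 1.72911037 -0.43272911 -3.13207684] 0.04324861553641857
```

View pics/q1.png

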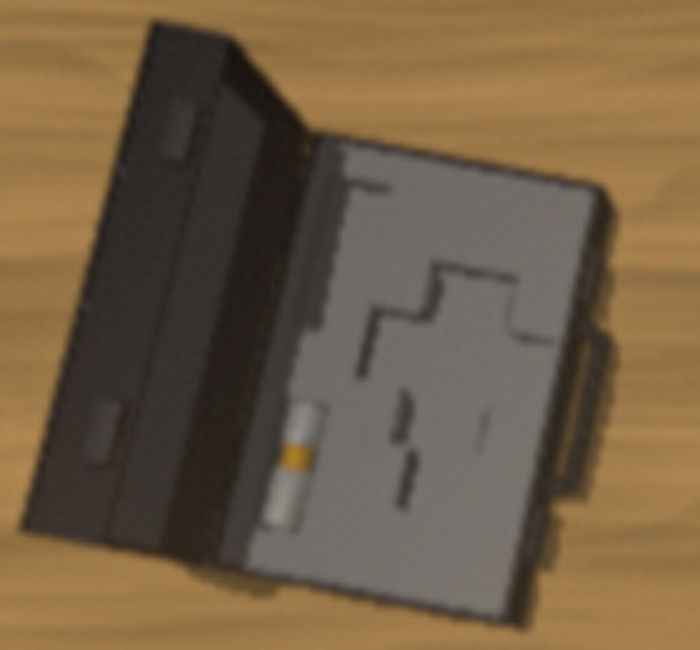

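```bash
python3 -m inch '[{"dx":30,"dy":-22,"dz":-5,"ax":0,"ay":0,"az":0,"gripper":-1},{"dx":30,"dy":-22,"dz":-5,"ax":0,"ay":0,"az":0,"gripper":-1},{"dx":30,"dy":-22,"dz":-5,"ax":0,"ay":0,"az":0,"gripper":-1},{"dx":30,"dy":-22,"dz":-5,"ax":0,"ay":0,"az":0,"gripper":-1},{"dx":30,"dy":-22,"dz":-5,"ax":0,"ay":0,"az":0,"gripper":-1},{"dx":30,"dy":-22,"dz":-5,"ax":0,"ay":0,"az":0,"gripper":-1}]' 70
python3 -m inch '[{"dx":0,"dy":0,"dz":0,"ax":0,"ay":0,"az":-0.12,"gripper":-1},{"dx":0,"dy":0,"dz":0,"ax":0,"ay":0,"az":-0.12,"gripper":-1},{"dx":0,"dy":0,"dz":0,"ax":0,"ay":0,"az":-0.12,"gripper":-1},{"dx":0,"dy":0,"dz":0,"ax":0,"ay":0,"az":-0.12,"gripper":-1},{"dx":0,"dy":0,"dz":0,"ax":0,"ay":0,"az":-0.12,"gripper":-1},{"dx":0,"dy":0,"dz":0,"ax":0,"ay":0,"az":-0.12,"gripper":-1},{"dx":0,"dy":0,"dz":0,"ax":0,"ay":0,"az":-0.12,"gripper":-1},{"dx":0,"dy":0,"dz":0,"ax":0,"ay":0,"az":-0.12,"gripper":-1},{"dx":0,"dy":0,"dz":0,"ax":0,"ay":0,"az":-0.12,"gripper":-1},{"dx":0,"dy":0,"dz":0,"ax":0,"ay":0,"az":0,"gripper":-1},{"dx":0,"dy":0,"dz":0,"ax":0,"ay":0,"az":0,"gripper":-1},{"dx":0,"dy":0,"dz":0,"ax":0,"ay":0,"az":0,"gripper":-1}]' 70
python3 - <<'E'
from h import *
f=snap("wrist","r")
s=sense();x=s["tcp_rot"][:,0];print(s["ee_pos"],np.arctan2(x[1],x[0]),s["joint_pos"].round(2),s["qd"].round(3),s["ft_force"])
E
```

```text
time: 13.25
ee_pos: [0.5867, 0.0926, 0.204]
tcp_rot: [[0.954, 0.3, -0.002], [0.3, -0.954, -0.0], [-0.002, -0.0, -1.0]]
ft_force: [0.7, -1.4, -3.8]
grip_width: 0.043
time: 14.25
ee_pos: [0.5864, 0.091, 0.2042]
tcp_rot: [[0.188, 0.982, -0.001], [0.982, -0.188, -0.0], [-0.0, -0.001, -1.0]]
ft_force: [0.5, 0.6, -3.4]
grip_width: 0.0427
[0.5865289  0.09095235 0.20434744] 1.3820068717812843 [ 0.04  0.33  1.53 -0.    1.28 -1.35] [ 0.    -0.002 -0.004  0.001  0.001 -0.009] [ 0.40424075 -0.05083371 -3.2365755 ]
```

View pics/r.png

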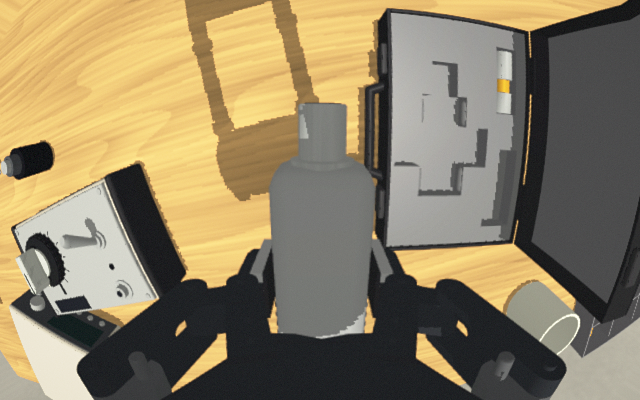

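Run:
```python
from h import *
f=load("r");crop(f,370,0,540,255,3,"r1.png");crop(f,385,50,505,210,5,"r2.png")
```

```text
(no output)
```

View pics/r2.png

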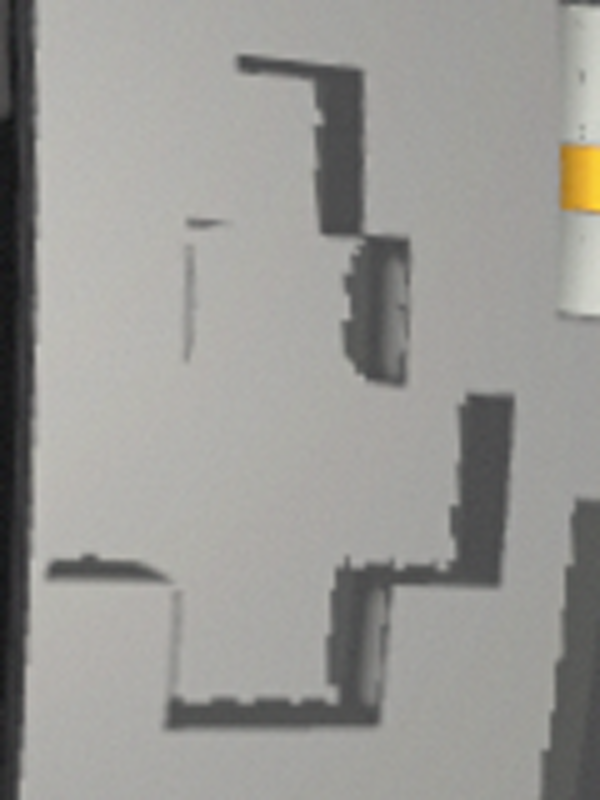

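View pics/r1.png

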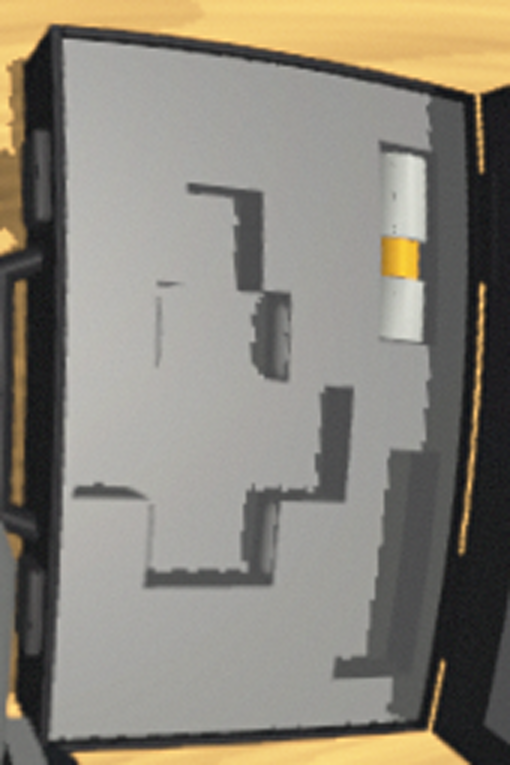

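Run:
```python
from h import *
f=load("r");g=load("q");tc=sense()["ee_pos"]
P={}
for n,u,v in(("BL",165,728),("BR",380,727),("TR",410,238),("TL",187,220),("chTR",362,70),("chTL",238,57),("nRt",514,395),("nRb",499,586),("nLb",46,579)):
    P[n]=onz(f,385+u/5-.4,50+v/5-.4,.046,True)[:2]
ang=lambda d:np.arctan2(d[1],d[0])
for k,p in P.items():print(k,p.round(4))
print("y ang",ang(P["TR"]-P["BR"]),ang(P["TL"]-P["BL"]),ang(P["chTR"]-P["BR"]),"x ang+pi/2",ang(P["BR"]-P["BL"])+np.pi/2,ang(P["TR"]-P["TL"])+np.pi/2,ang(P["nRb"]-P["nLb"])+np.pi/2)
c=(P["BL"]+P["BR"]+P["TL"]+P["TR"])/4;print("centre",c,"len",np.linalg.norm(P["TR"]-P["BR"]),np.linalg.norm(P["TL"]-P["BL"]),"w",np.linalg.norm(P["BL"]-P["BR"]),np.linalg.norm(P["TL"]-P["TR"]))
# foam/case outline
for n,u,v in(("c1",50,28),("c2",475,97),("c3",437,733),("c4",50,745)):
    P[n]=onz(f,370+u/3-.4,v/3-.4,.05,True)[:2];print(n,P[n].round(4))
print(ang(P["c1"]-P["c4"]),ang(P["c2"]-P["c3"]),ang(P["c3"]-P["c4"])+np.pi/2,ang(P["c2"]-P["c1"])+np.pi/2)
# top cam q1 scale5 off(150,130)
Q=lambda u,v:onz(g,150+u/5-.4,130+v/5-.4,.046)[:2]
print("top: end L,R",Q(435,263),Q(518,277),"nLb",Q(372,308),Q(360,378),"chan bottom",Q(402,507))
```

```text
BL [0.6133 0.182 ]
BR [0.6221 0.2295]
TR [0.5235 0.2471]
TL [0.515  0.2001]
chTR [0.4893 0.2424]
chTL [0.4847 0.2163]
nRt [0.5577 0.2673]
nRb [0.5969 0.26  ]
nLb [0.5792 0.1616]
y ang 2.9645373903277807 2.960169722364986 3.0448760767255916 x ang+pi/2 2.958116024897431 2.962245770545035 2.963123076492442
centre [0.56850835 0.21466519] len 0.10017255050653277 0.09997315372348466 w 0.04827168028063893 0.0478341625170581
c1 [0.4297 0.1806]
c2 [0.4579 0.3376]
c3 [0.695 0.3  ]
c4 [0.662  0.1427]
2.9800638628020657 2.9842906823499784 2.9348733710357644 2.963902513641031
top: end L,R [0.62038416 0.23002086] [0.61334143 0.18547566] nLb [0.59549398 0.26235844] [0.55773984 0.26680716] chan bottom [0.48966745 0.24139221]
```

Run:
```python
from h import *
f=load("r");s=sense();t=s["ee_pos"];R=s["tcp_rot"]
for n,u,v,z in(("nut top",322,104,.208),("nut mid",322,104,.198),("bodyL edge",270,200,.215),("bodyR",373,200,.215),("shoulder",322,165,.213)):
    p=onz(f,u,v,z,True);print(n,((p-t)@R*1e3).round(1))
for n,dy in(("pred tip",-74),):print(proj(f,t+R@[0,dy*1e-3,-.004],True))
p=onz(load("p"),320,103,.03,True);print("p",p, (p-np.array([.4563,-.0894,.026]))@np.array([-.299,.954,0]))
x=np.array([np.cos(1.390),np.sin(1.390)]);print(R[:2,0],R[:2,1],"delta in tool",(np.array([.5685,.2147])-t[:2])@R[:2,:2])
```

```text
nut top [ -1.3 -74.5  -3.6]
nut mid [ -1.3 -74.7   6.4]
bodyL edge [-22.4 -36.5 -10.6]
bodyR [ 19.3 -36.4 -10.6]
shoulder [ -1.4 -50.3  -8.6]
[325.33007794 105.14767154]
p [ 0.43251858 -0.02006878  0.03      ] 0.07325262647778785
[0.18766999 0.9822321 ] [ 0.98223171 -0.18767015] delta in tool [ 0.11816543 -0.04093229]
```

Run:
```python
from h import *
f=load("r");s=sense();t=s["ee_pos"];R=s["tcp_rot"]
print((R.T@(f["T"][:3,3]-t)*1e3).round(2)); print((R.T@f["T"][:3,:3]).round(4))
f=load("i");t=np.array([ 0.60407577,-0.28226309 , 0.11182023]);x=np.array([-0.83504488,-0.5501807,-.00112]);z=np.array([.001,-.001,-1]);y=np.cross(z,x);R=np.array([x,y,z]).T
print((R.T@(f["T"][:3,3]-t)*1e3).round(2)); print((R.T@f["T"][:3,:3]).round(4))
f=load("j");print(f["T"].round(4))
```

```text
[  -1.69  -72.08 -129.65]
[[ 1.000e+00 -1.700e-03 -7.000e-04]
 [ 1.800e-03  9.596e-01  2.815e-01]
 [ 2.000e-04 -2.815e-01  9.596e-01]]
[   1.66  -72.34 -129.3 ]
[[ 1.000e+00 -1.600e-03  1.000e-04]
 [ 1.500e-03  9.595e-01  2.817e-01]
 [ 3.000e-04 -2.817e-01  9.595e-01]]
[[ 0.0978 -0.9555 -0.2784  0.6757]
 [-0.9952 -0.0946 -0.0251 -0.2775]
 [-0.0024  0.2795 -0.9602  0.2411]
 [ 0.      0.      0.      1.    ]]
```

```bash
python3 -m inch '[{"dx":30,"dy":-10,"dz":0,"ax":0,"ay":0,"az":-0.008,"gripper":-1},{"dx":30,"dy":-10,"dz":0,"ax":0,"ay":0,"az":0,"gripper":-1},{"dx":30,"dy":-10,"dz":0,"ax":0,"ay":0,"az":0,"gripper":-1},{"dx":30,"dy":-10,"dz":0,"ax":0,"ay":0,"az":0,"gripper":-1},{"dx":0,"dy":0,"dz":35,"ax":0,"ay":0,"az":0,"gripper":-1},{"dx":0,"dy":0,"dz":35,"ax":0,"ay":0,"az":0,"gripper":-1},{"dx":0,"dy":0,"dz":30,"ax":0,"ay":0,"az":0,"gripper":-1},{"dx":0,"dy":0,"dz":15,"ax":0,"ay":0,"az":0,"gripper":-1},{"dx":0,"dy":0,"dz":0,"ax":0,"ay":0,"az":0,"gripper":-1},{"dx":0,"dy":0,"dz":0,"ax":0,"ay":0,"az":0,"gripper":-1},{"dx":0,"dy":0,"dz":0,"ax":0,"ay":0,"az":0,"gripper":-1}]' 70
python3 - <<'E'
from h import *
f=snap("wrist","t")
s=sense();x=s["tcp_rot"][:,0];print(s["ee_pos"],np.arctan2(x[1],x[0]),s["ft_force"])
t=s["ee_pos"];R=s["tcp_rot"]
for n,u,v,z in(("nut",322,104,.208),):print((R.T@(f["T"][:3,3]-t)*1e3).round(2))
print("err to target (tool mm)",(np.array([.5695,.2162])-t[:2])@R[:2,:2]*1e3)
f=snap("side","t2");crop(f,200,200,360,360,4,"t2c.png")
E
```

```text
time: 15.22
ee_pos: [0.5704, 0.2165, 0.0911]
tcp_rot: [[0.179, 0.984, 0.003], [0.984, -0.179, 0.001], [0.001, 0.003, -1.0]]
ft_force: [-0.7, 0.2, -3.1]
grip_width: 0.043
[0.57064231 0.21652967 0.09160596] 1.3914024401988982 [ 0.32434104  0.09410091 -2.699531  ]
[  -1.76  -72.13 -129.37]
err to target (tool mm) [-0.52820792 -1.0651439 ]
```

View pics/t.png

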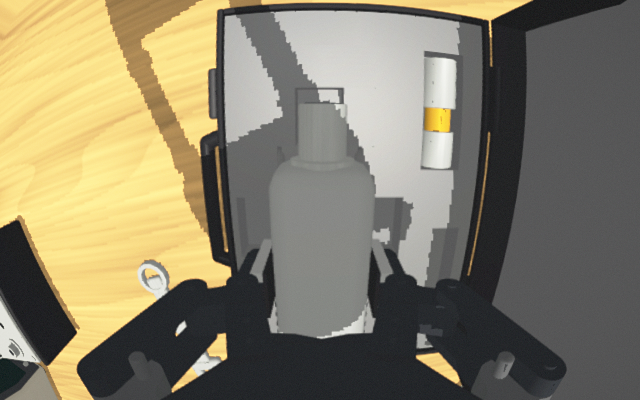

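View pics/t2c.png

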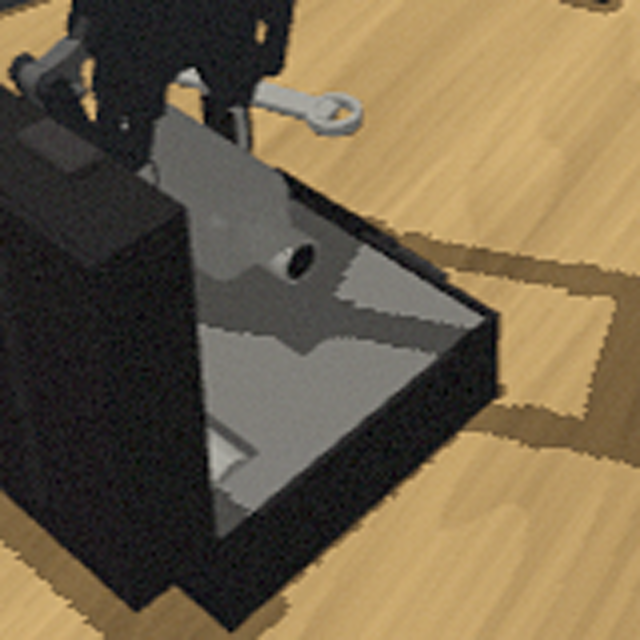

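```bash
python3 -m inch '[{"dx":-0.7,"dy":-1,"dz":5,"ax":0,"ay":0,"az":0,"gripper":-1},{"dx":0,"dy":0,"dz":6,"ax":0,"ay":0,"az":0,"gripper":-1},{"dx":0,"dy":0,"dz":6,"ax":0,"ay":0,"az":0,"gripper":-1},{"dx":0,"dy":0,"dz":5,"ax":0,"ay":0,"az":0,"gripper":-1},{"dx":0,"dy":0,"dz":3,"ax":0,"ay":0,"az":0,"gripper":-1},{"dx":0,"dy":0,"dz":0,"ax":0,"ay":0,"az":0,"gripper":-1}]' 70
python3 -m inch '[{"dx":0,"dy":0,"dz":3,"ax":0,"ay":0,"az":0,"gripper":-1},{"dx":0,"dy":0,"dz":3,"ax":0,"ay":0,"az":0,"gripper":-1},{"dx":0,"dy":0,"dz":0,"ax":0,"ay":0,"az":0,"gripper":-1}]' 70
```

```text
time: 15.82
ee_pos: [0.5677, 0.2159, 0.064]
tcp_rot: [[0.178, 0.984, -0.001], [0.984, -0.178, 0.0], [0.0, -0.001, -1.0]]
ft_force: [0.3, 1.6, -3.5]
grip_width: 0.0431
time: 16.07
ee_pos: [0.5684, 0.2158, 0.0606]
tcp_rot: [[0.178, 0.984, 0.002], [0.984, -0.178, 0.0], [0.0, 0.001, -1.0]]
ft_force: [-1.7, 1.0, 6.4]
grip_width: 0.0427
```

```bash
python3 -m inch '[{"dx":0,"dy":0,"dz":3,"ax":0,"ay":0,"az":0,"gripper":-1},{"dx":0,"dy":0,"dz":3,"ax":0,"ay":0,"az":0,"gripper":-1},{"dx":0,"dy":0,"dz":0,"ax":0,"ay":0,"az":0,"gripper":-1}]' 100
python3 -m inch '[{"dx":0,"dy":0,"dz":3,"ax":0,"ay":0,"az":0,"gripper":-1},{"dx":0,"dy":0,"dz":2,"ax":0,"ay":0,"az":0,"gripper":-1},{"dx":0,"dy":0,"dz":0,"ax":0,"ay":0,"az":0,"gripper":-1}]' 100
```

```text
time: 16.32
ee_pos: [0.569, 0.2158, 0.0548]
tcp_rot: [[0.177, 0.984, 0.003], [0.984, -0.177, 0.0], [0.001, 0.003, -1.0]]
ft_force: [-1.3, -1.0, 6.2]
grip_width: 0.0426
time: 16.57
ee_pos: [0.5694, 0.2158, 0.0521]
tcp_rot: [[0.177, 0.984, 0.004], [0.984, -0.177, 0.0], [0.001, 0.004, -1.0]]
ft_force: [-4.7, -1.4, 20.5]
grip_width: 0.0425
```

```bash
python3 -m inch '[{"dx":0,"dy":0,"dz":2,"ax":0,"ay":0,"az":0,"gripper":-1},{"dx":0,"dy":0,"dz":0,"ax":0,"ay":0,"az":0,"gripper":-1}]' 100
python3 -m inch '[{"dx":0,"dy":0,"dz":0,"ax":0,"ay":0,"az":0,"gripper":0.5},{"dx":0,"dy":0,"dz":0,"ax":0,"ay":0,"az":0,"gripper":0.5},{"dx":0,"dy":0,"dz":0,"ax":0,"ay":0,"az":0,"gripper":0.5},{"dx":0,"dy":0,"dz":-10,"ax":0,"ay":0,"az":0,"gripper":0.5},{"dx":0,"dy":0,"dz":-30,"ax":0,"ay":0,"az":0,"gripper":0.5},{"dx":0,"dy":0,"dz":-40,"ax":0,"ay":0,"az":0,"gripper":0.3},{"dx":0,"dy":10,"dz":-40,"ax":0,"ay":0,"az":0,"gripper":-1},{"dx":0,"dy":20,"dz":-10,"ax":0,"ay":0,"az":0,"gripper":-1},{"dx":0,"dy":20,"dz":0,"ax":0,"ay":0,"az":0,"gripper":-1},{"dx":0,"dy":0,"dz":0,"ax":0,"ay":0,"az":0,"gripper":-1},{"dx":0,"dy":0,"dz":0,"ax":0,"ay":0,"az":0,"gripper":-1}]' 40
python3 - <<'E'
from h import *
f=snap("wrist","u");s=sense();print(s["ee_pos"],s["ft_force"],s["grip_width"])
f=snap("side","u2");crop(f,200,200,360,360,4,"u2c.png")
E
```

```text
time: 16.73
ee_pos: [0.5694, 0.2158, 0.0521]
tcp_rot: [[0.177, 0.984, 0.005], [0.984, -0.177, 0.0], [0.001, 0.005, -1.0]]
ft_force: [-7.2, -2.8, 31.4]
grip_width: 0.0423
time: 17.65
ee_pos: [0.6177, 0.2065, 0.1757]
tcp_rot: [[0.179, 0.984, -0.0], [0.984, -0.179, -0.0], [-0.0, -0.0, -1.0]]
ft_force: [-0.7, -0.0, -1.4]
grip_width: 0.0002
[0.61656854 0.20660475 0.1751028 ] [0.4670532  0.30801042 0.46934382] -3.885825389307836e-06
```

View pics/u.png

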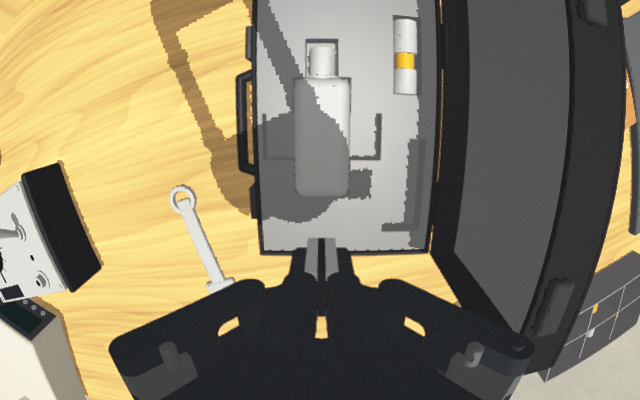

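View pics/u2c.png

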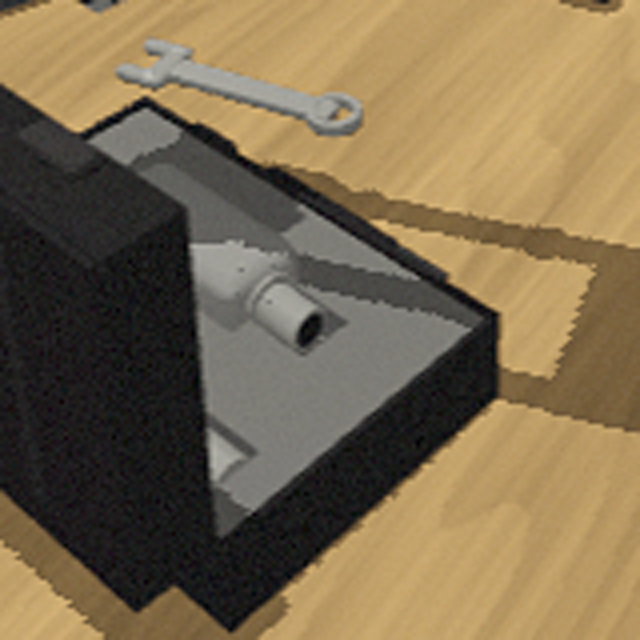

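Run:
```python
from h import *
f=load("u");crop(f,250,20,450,220,4,"u1.png")
g=load("u2");
f=load("u")
e=np.array([.001,.0015])
for z in(.062,.072):
    q=[onz(f,*p,z,True)[:2]+e for p in((295.5,78.5),(350.5,78),(349.5,196),(296,194))];print(z,np.round(q,4).tolist(),np.mean(q,0),np.linalg.norm(q[0]-q[3]),np.linalg.norm(q[0]-q[1]))
```

```text
0.062 [[0.5195, 0.2042], [0.5266, 0.2461], [0.6201, 0.2295], [0.6106, 0.1867]] [0.56919874 0.21663418] 0.09276302696475897 0.042494602311071765
0.072 [[0.5206, 0.2048], [0.5275, 0.245], [0.6171, 0.2291], [0.608, 0.1881]] [0.56831159 0.21673889] 0.08895290499417223 0.04074919120069189
```

View pics/u1.png

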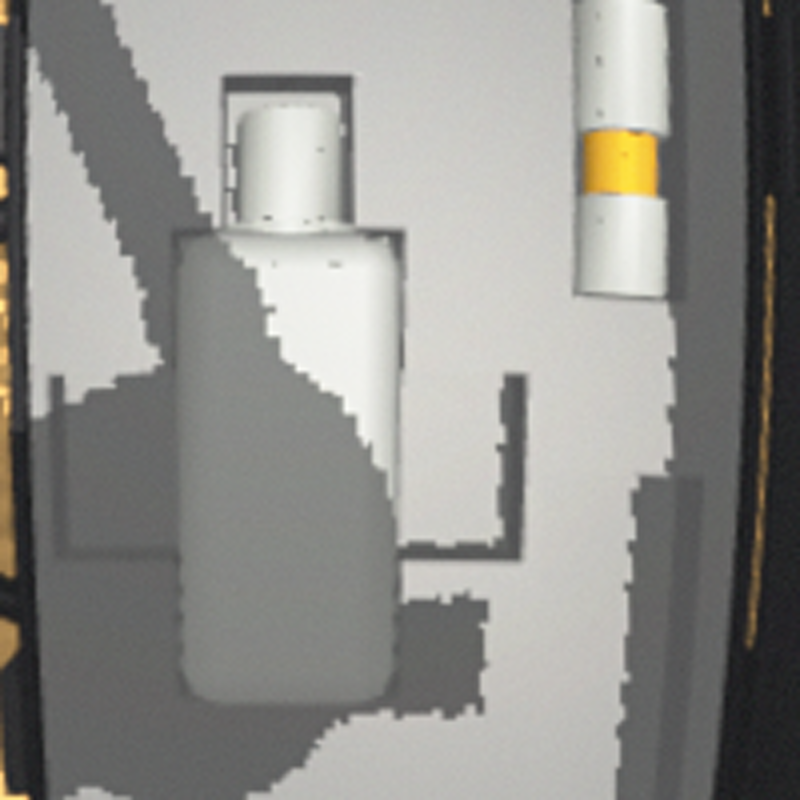

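Run:
```python
from h import *
g=load("q");X=np.array([.18,.984]);Y=np.array([-.984,.18]);H=np.array([.577,.3207])
Q=lambda u,v,z:onz(g,150+u/5-.4,130+v/5-.4,z)[:2]
for n,u,v in(("outer far",152,22),("outer near",22,530),("inner far",232,38),("inner near?",105,545)):
    for z in(.20,.21):
        d=Q(u,v,z)-H;print(n,z,(d@X).round(4),(d@Y).round(4))
f=load("u2");crop(f,110,170,340,360,3,"v.png")
```

```text
outer far 0.2 0.0348 -0.1189
outer far 0.21 0.0307 -0.1163
outer near 0.2 0.0334 0.121
outer near 0.21 0.0293 0.1209
inner far 0.2 -0.0033 -0.1186
inner far 0.21 -0.0071 -0.116
inner near? 0.2 -0.0043 0.1204
inner near? 0.21 -0.0081 0.1204
```

View pics/v.png

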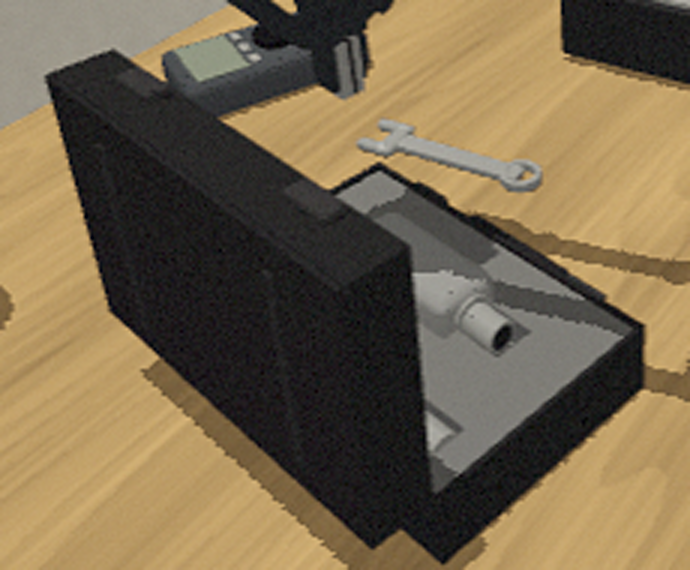

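```bash
python3 -m inch '[{"dx":0,"dy":0,"dz":-35,"ax":0,"ay":0,"az":0,"gripper":-1},{"dx":0,"dy":-10,"dz":-35,"ax":0,"ay":0,"az":0,"gripper":-1},{"dx":0,"dy":-19,"dz":-35,"ax":0,"ay":0,"az":0,"gripper":-1},{"dx":30,"dy":-10,"dz":0,"ax":0,"ay":0,"az":0,"gripper":-1},{"dx":38,"dy":-10,"dz":0,"ax":0,"ay":0,"az":0,"gripper":-1},{"dx":38,"dy":-10,"dz":0,"ax":0,"ay":0,"az":0,"gripper":-1},{"dx":38,"dy":0,"dz":0,"ax":0,"ay":0,"az":0,"gripper":-1},{"dx":38,"dy":0,"dz":0,"ax":0,"ay":0,"az":0,"gripper":-1},{"dx":0,"dy":0,"dz":0,"ax":0,"ay":0,"az":0,"gripper":-1},{"dx":0,"dy":0,"dz":0,"ax":0,"ay":0,"az":0,"gripper":-1},{"dx":0,"dy":0,"dz":0,"ax":0,"ay":0,"az":0,"gripper":-1}]' 40
python3 - <<'E'
from h import *
f=snap("wrist","w");s=sense();print(s["ee_pos"],s["ft_force"],s["joint_pos"].round(2))
X=np.array([.18,.984]);Y=np.array([-.984,.18]);H=np.array([.577,.3207]);d=s["ee_pos"][:2]-H;print("case x,y",d@X,d@Y)
snap("side","w2")
E
```

```text
time: 18.67
ee_pos: [0.5904, 0.3962, 0.2797]
tcp_rot: [[0.177, 0.984, -0.002], [0.984, -0.177, -0.002], [-0.002, -0.002, -1.0]]
ft_force: [0.2, 0.1, -0.0]
grip_width: -0.0001
[0.59070054 0.39552318 0.28020293] [-0.08913216 -0.70784836 -0.00179902] [ 0.49  0.48  1.11 -0.    1.56 -0.9 ]
case x,y 0.07609211016847126 -1.3160056218777805e-05
```

View pics/w.png

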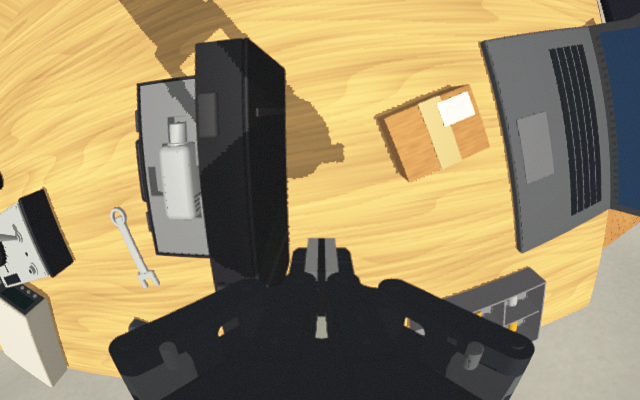

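View pics/w2.png

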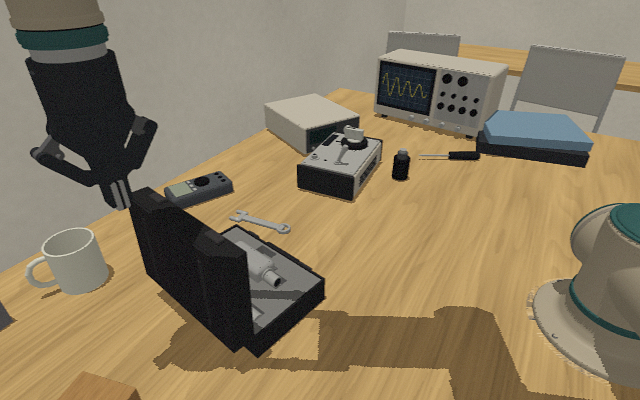

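```bash
python3 -m inch '[{"dx":0,"dy":0,"dz":38,"ax":0,"ay":0,"az":0,"gripper":-1},{"dx":0,"dy":0,"dz":36,"ax":0,"ay":0,"az":0,"gripper":-1},{"dx":-10,"dy":0,"dz":0,"ax":0,"ay":0,"az":0,"gripper":-1},{"dx":-10,"dy":0,"dz":0,"ax":0,"ay":0,"az":0,"gripper":-1},{"dx":-10,"dy":0,"dz":0,"ax":0,"ay":0,"az":0,"gripper":-1},{"dx":0,"dy":0,"dz":0,"ax":0,"ay":0,"az":0,"gripper":-1}]' 40
python3 -m inch '[{"dx":-10,"dy":0,"dz":0,"ax":0,"ay":0,"az":0,"gripper":-1},{"dx":-10,"dy":0,"dz":-1,"ax":0,"ay":0,"az":0,"gripper":-1},{"dx":-10,"dy":0,"dz":-1,"ax":0,"ay":0,"az":0,"gripper":-1},{"dx":0,"dy":0,"dz":0,"ax":0,"ay":0,"az":0,"gripper":-1}]' 40
python3 - <<'E'
from h import *
s=sense();print(s["ee_pos"],s["ft_force"])
X=np.array([.18,.984]);Y=np.array([-.984,.18]);H=np.array([.577,.3207]);d=s["ee_pos"][:2]-H;print("case x,y",d@X,d@Y)
snap("side","x")
E
```

```text
time: 19.27
ee_pos: [0.5871, 0.3644, 0.2101]
tcp_rot: [[0.18, 0.984, 0.004], [0.984, -0.18, 0.0], [0.001, 0.004, -1.0]]
ft_force: [-0.5, -0.1, 0.3]
grip_width: 0.0
time: 19.6
ee_pos: [0.581, 0.3353, 0.2104]
tcp_rot: [[0.179, 0.984, 0.002], [0.984, -0.179, -0.001], [-0.0, 0.002, -1.0]]
ft_force: [-0.7, 0.1, -0.1]
grip_width: -0.0001
[0.58101796 0.33527675 0.21039565] [-0.74773747  0.1321919  -0.05232729]
case x,y 0.015066753200590626 -0.0013298565164073894
```

View pics/x.png

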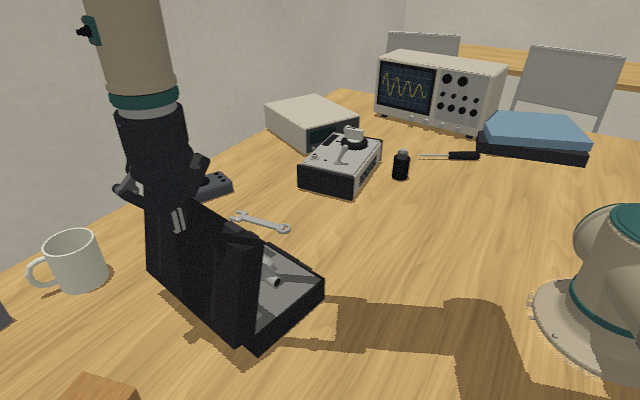

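```bash
python3 -m inch '[{"dx":-9,"dy":0,"dz":1,"ax":0,"ay":0,"az":0,"gripper":-1},{"dx":-9,"dy":0,"dz":2,"ax":0,"ay":0,"az":0,"gripper":-1},{"dx":-14,"dy":0,"dz":3,"ax":0,"ay":0,"az":0,"gripper":-1},{"dx":-14,"dy":0,"dz":4,"ax":0,"ay":0,"az":0,"gripper":-1},{"dx":-14,"dy":0,"dz":5,"ax":0,"ay":0,"az":0,"gripper":-1},{"dx":0,"dy":0,"dz":0,"ax":0,"ay":0,"az":0,"gripper":-1}]' 40
python3 - <<'E'
from h import *
s=sense();print(s["ee_pos"],s["ft_force"])
X=np.array([.18,.984]);Y=np.array([-.984,.18]);H=np.array([.577,.3207]);d=s["ee_pos"][:2]-H;print("case x,y",d@X,d@Y)
snap("side","y")
E
```

```text
time: 20.15
ee_pos: [0.5685, 0.275, 0.1924]
tcp_rot: [[0.179, 0.984, -0.004], [0.984, -0.179, -0.004], [-0.004, -0.003, -1.0]]
ft_force: [-1.0, 0.2, -0.3]
grip_width: -0.0004
[0.56850302 0.27503194 0.19236554] [-0.99303388  0.16798428 -0.28229008]
case x,y -0.046466832462844575 0.00014077897711421358
```

View pics/y.png

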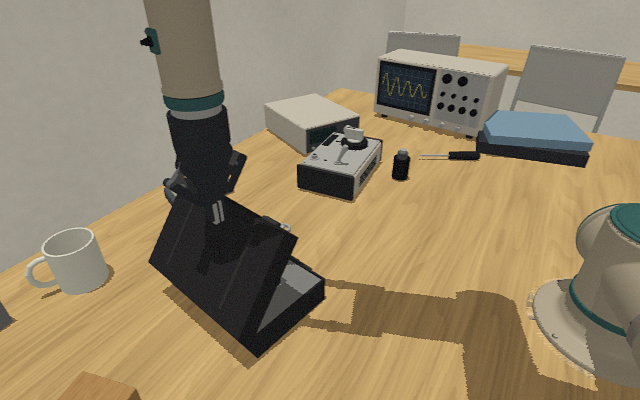

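```bash
python3 -m inch '[{"dx":-12,"dy":0,"dz":6,"ax":0,"ay":0,"az":0,"gripper":-1},{"dx":-12,"dy":0,"dz":7,"ax":0,"ay":0,"az":0,"gripper":-1},{"dx":-11,"dy":0,"dz":8,"ax":0,"ay":0,"az":0,"gripper":-1},{"dx":-9,"dy":0,"dz":10,"ax":0,"ay":0,"az":0,"gripper":-1},{"dx":-8,"dy":0,"dz":11,"ax":0,"ay":0,"az":0,"gripper":-1},{"dx":-7,"dy":0,"dz":12,"ax":0,"ay":0,"az":0,"gripper":-1},{"dx":0,"dy":0,"dz":0,"ax":0,"ay":0,"az":0,"gripper":-1}]' 40
python3 - <<'E'
from h import *
s=sense();print(s["ee_pos"],s["ft_force"])
X=np.array([.18,.984]);Y=np.array([-.984,.18]);H=np.array([.577,.3207]);d=s["ee_pos"][:2]-H;print("case x,y",d@X,d@Y)
snap("side","z")
E
```

```text
time: 20.78
ee_pos: [0.5578, 0.2191, 0.1374]
tcp_rot: [[0.178, 0.984, -0.005], [0.984, -0.178, -0.002], [-0.003, -0.005, -1.0]]
ft_force: [-0.9, -0.3, -0.2]
grip_width: 0.0
[0.55779352 0.21908494 0.1374117 ] [-0.91490399 -0.28245456 -0.18048619]
case x,y -0.10344638543853929 0.0006084607990867116
```

View pics/z.png

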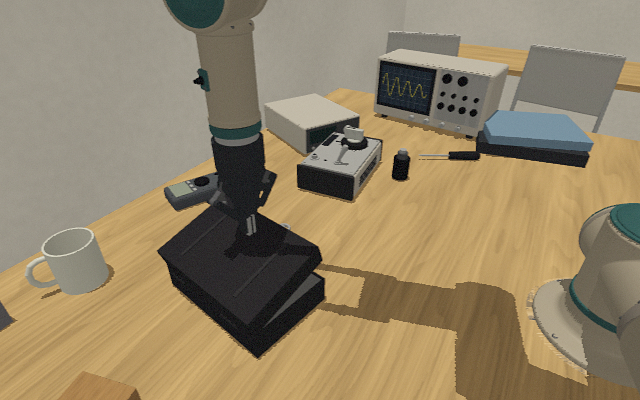

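```bash
python3 -m inch '[{"dx":-7,"dy":0,"dz":10,"ax":0,"ay":0,"az":0,"gripper":-1},{"dx":-5,"dy":0,"dz":10,"ax":0,"ay":0,"az":0,"gripper":-1},{"dx":-3,"dy":0,"dz":8,"ax":0,"ay":0,"az":0,"gripper":-1},{"dx":0,"dy":0,"dz":5,"ax":0,"ay":0,"az":0,"gripper":-1},{"dx":0,"dy":0,"dz":0,"ax":0,"ay":0,"az":0,"gripper":-1}]' 40
python3 -m inch '[{"dx":0,"dy":0,"dz":3,"ax":0,"ay":0,"az":0,"gripper":-1},{"dx":0,"dy":0,"dz":0,"ax":0,"ay":0,"az":0,"gripper":-1}]' 40
python3 -m inch '[{"dx":0,"dy":0,"dz":3,"ax":0,"ay":0,"az":0,"gripper":-1},{"dx":0,"dy":0,"dz":0,"ax":0,"ay":0,"az":0,"gripper":-1}]' 40
```

```text
time: 21.25
ee_pos: [0.556, 0.2054, 0.1054]
tcp_rot: [[0.178, 0.984, -0.003], [0.984, -0.178, -0.001], [-0.001, -0.003, -1.0]]
ft_force: [0.4, 0.3, 0.0]
grip_width: 0.0002
time: 21.42
ee_pos: [0.5569, 0.2057, 0.1035]
tcp_rot: [[0.178, 0.984, -0.0], [0.984, -0.178, 0.0], [-0.0, -0.0, -1.0]]
ft_force: [0.3, 0.6, 0.3]
grip_width: 0.0
time: 21.58
ee_pos: [0.5574, 0.2058, 0.1025]
tcp_rot: [[0.178, 0.984, 0.002], [0.984, -0.178, 0.0], [0.001, 0.001, -1.0]]
ft_force: [-1.7, -1.3, 9.0]
grip_width: -0.0001
```

```bash
python3 -m inch '[{"dx":0,"dy":0,"dz":3,"ax":0,"ay":0,"az":0,"gripper":-1},{"dx":0,"dy":0,"dz":0,"ax":0,"ay":0,"az":0,"gripper":-1}]' 40
python3 -m inch '[{"dx":0,"dy":0,"dz":2,"ax":0,"ay":0,"az":0,"gripper":-1},{"dx":0,"dy":0,"dz":0,"ax":0,"ay":0,"az":0,"gripper":-1}]' 40
python3 -m inch '[{"dx":0,"dy":0,"dz":-10,"ax":0,"ay":0,"az":0,"gripper":-1},{"dx":0,"dy":0,"dz":-40,"ax":0,"ay":0,"az":0,"gripper":-1},{"dx":0,"dy":0,"dz":-40,"ax":0,"ay":0,"az":0,"gripper":-1},{"dx":-38,"dy":0,"dz":-10,"ax":0,"ay":0,"az":0,"gripper":-1},{"dx":-38,"dy":0,"dz":0,"ax":0,"ay":0,"az":0,"gripper":-1},{"dx":-38,"dy":0,"dz":0,"ax":0,"ay":0,"az":0,"gripper":-1},{"dx":0,"dy":0,"dz":0,"ax":0,"ay":0,"az":0,"gripper":-1},{"dx":0,"dy":0,"dz":0,"ax":0,"ay":0,"az":0,"gripper":-1}]' 40
python3 - <<'E'
from h import *
for n in("side","top","wrist"):f=snap(n,"F"+n)
crop(load("Fside"),130,100,410,340,2.8,"F1.png");crop(load("Ftop"),350,140,480,260,5,"F2.png");print(sense()["ft_force"])
E
```

```text
time: 21.75
ee_pos: [0.5574, 0.2058, 0.1023]
tcp_rot: [[0.178, 0.984, 0.003], [0.984, -0.178, 0.001], [0.001, 0.003, -1.0]]
ft_force: [-6.6, -1.9, 23.1]
grip_width: 0.0003
time: 21.92
ee_pos: [0.5574, 0.2058, 0.1022]
tcp_rot: [[0.177, 0.984, 0.004], [0.984, -0.177, 0.001], [0.001, 0.004, -1.0]]
ft_force: [-9.8, -2.2, 33.1]
grip_width: 0.0002
time: 22.58
ee_pos: [0.5366, 0.0919, 0.1963]
tcp_rot: [[0.181, 0.983, 0.001], [0.983, -0.181, 0.0], [0.0, 0.001, -1.0]]
ft_force: [0.6, 0.2, -0.5]
grip_width: 0.0
[0.29562113 0.39411895 0.43893891]
```

View pics/F1.png

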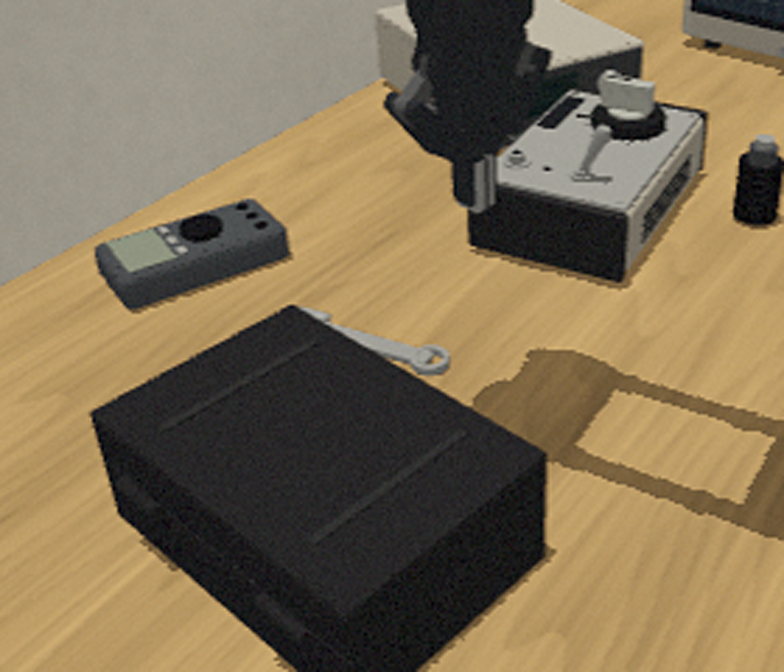

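View pics/Ftop.png

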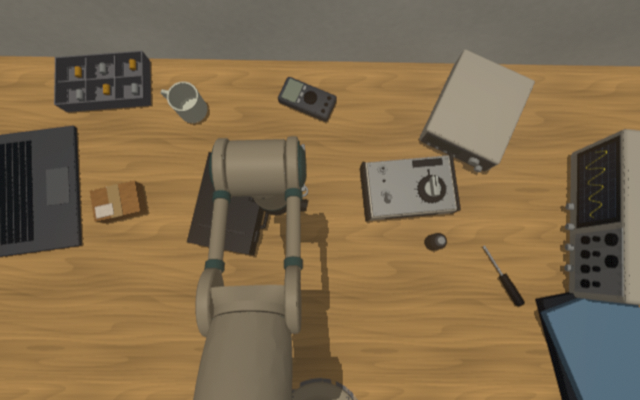

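View pics/Fwrist.png

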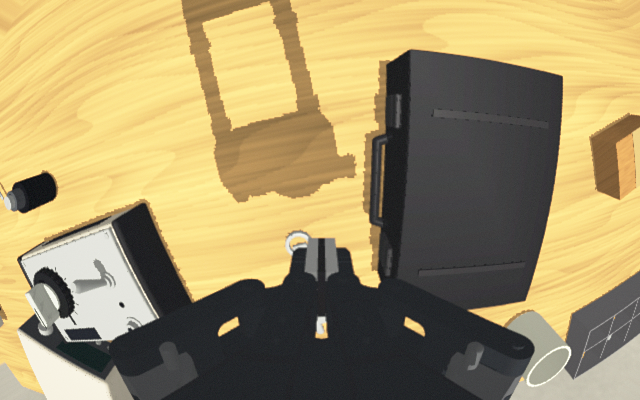

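View pics/F2.png

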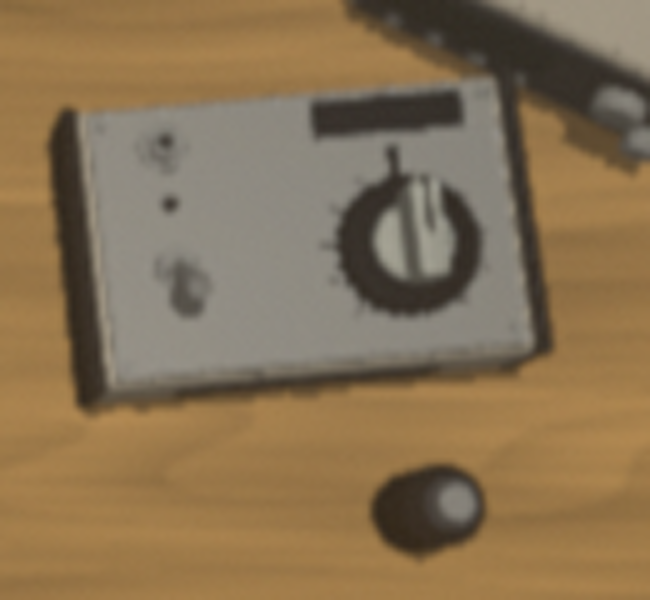

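Run:
```python
from h import *
ang=lambda d:np.arctan2(d[1],d[0])
e=np.array([.001,.0015]);ax=np.array([.6037,-.2835])
f=load("j");A=lambda u,v,z:onz(f,230+u/4-.4,110+v/4-.4,z,True)[:2]+e
print("after",ang(A(419,317,.089)-A(407,394,.089)),ang(A(419,317,.089)-ax),np.linalg.norm(A(419,317,.089)-ax),"mark",ang(A(364,145,.075)-A(365,267,.075)),"groove",ang(A(365.5,449,.122)-A(364.5,595,.122)))
f=load("i");A=lambda u,v,z:onz(f,240+u/5-.4,140+v/5-.4,z,True)[:2]+e
print("before",ang(A(148,340,.089)-A(248,415,.089)),ang(A(148,340,.089)-ax),np.linalg.norm(A(148,340,.089)-ax))
f=load("e");A=lambda u,v,z:onz(f,270+u/4-.4,40+v/4-.4,z,True)[:2]+e
print("before e",ang(A(260,262,.089)-A(245,316,.089)),ang(A(260,262,.089)-ax),np.linalg.norm(A(260,262,.089)-ax))
```

```text
after -0.040182312553999185 -0.07864555844955615 0.03459876696398843 mark 0.10584124189468222 groove 0.0915044934460546
before -0.09823662959033924 -0.06285820207004983 0.035134437097232886
before e -0.04021904741153806 -0.07603265409083185 0.035001254083216034
```

```bash
python3 -c "
from cell import job,sense
print(sense()['time']);print(job.sign_off())"
```

```text
22.7333
the job is handed in; nothing more can be done
None
```

I did all the steps in the order asked and handed the job in at 22.7 s of the 72 s allowed. `sign_off` gave no verdict.

- **Fine-trim knob:** the bar lines up with the long centre mark to about 0.015 rad in the wrist view.
- **Range ring:** its white line measured −0.076 rad before the turn and −0.079 rad after, so it did not move measurably.
- **Output lever:** it is against its front stop (off), and the pictures show it leaning towards the front.
- **Power sensor:** I pressed it into its cutout until it stopped hard. The tool height stayed at 52.1 mm while the force rose from 20 to 31 N. The wrist view then showed it centred, with the nut in its channel.
- **Lid:** it is shut and stopped hard at a fingertip height of 88 mm, the height given for a shut lid, under 33 N. The last views show it flat.
- **Bystanders:** the load and the spanner look unmoved, although the arm hid part of the spanner in the last top view. The adapter was still in its foam when last seen, just before the lid closed.

**Disagreements:** the cameras' first position readings differed by up to about 9 mm. Part of that came from a wrist picture taken while the arm was still settling. The rest of the wrist camera's share was a steady calibration offset of about 2 mm, which I corrected before placing the sensor. After that the wrist and top views agreed to about 2 mm.

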